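# Put the sharpening kit away by kind

### The arm

A 6-joint arm with a two-finger parallel gripper is mounted at the origin on the work surface. World frame = base frame: x ahead of the robot, y to its left, z up, the work surface at z = 0. Lengths are in m, angles in rad, forces in N, time in s.
With the tool pointing down it reaches from about 0.425 to 1.125 m from the base axis. Payload 14.9 kg.
Tool frame: the origin (TCP) lies midway between the tips of the shut fingers; the grasp point (between the pads) lies 19 mm behind it (manip.hold_point_z is the z of the grasp point in the tool frame, in m); z points along the fingers, y is the direction in which the jaws open and shut (so a half turn about z gives the same grasp; the last joint's range is limited). The gripper opens to 91 mm and grips with 3 to 60 N. Pads are 32 mm wide; open, the fingers measure 118 mm over their backs; the gripper's body (76 mm by 178 mm) begins 60 mm behind the grasp point.
Start: joints at [1.246, 0.379, 1.734, -0, 1.028, -0.033], TCP at [0.201, 0.67, 0.214] pointing down, gripper open.
Joint ranges: [-2.77, 2.77], [-0.74, 2.19], [0, 2.66], [-1.06, 4.2], [0.31, 2.87], [-3.08, 3.08]. Speed limits (rad/s): [1.89, 1.89, 2.39, 3.14, 3.14, 3.14].

### API

Orientations are given as [roll, pitch, yaw] about the fixed x, y, z axes, in that order (R = Rz(yaw) Ry(pitch) Rx(roll)).
In Python, from station import manip gives the robot as it stands.
- The arm moves only by the tool arm_command, never from a script. Its argument "plan" is a list of rows, each a list of 3 entries, a list of its own where there are three numbers: the shift along the tool's x, y, z in cm, then the turn, a rotation vector about the tool's x, y, z in rad, then the opening in per cent of the stroke, from 0 (shut) to 100 (fully open). A call has 1 to 10 rows; each row shifts and turns the commanded pose from where the row before left it, along the tool's axes as they then stand; what a row does not reach is not made up. A row lasts 1/12 s, in which the tool goes at most 41.7 mm and 7.16 degrees, less where a joint would pass 70% of its speed; a pose out of reach is approached as far as the arm can. A call is refused whole if a number of a shift passes 4.17 or a number of a turn 0.125, either way. A call with a gripper value outside its range is refused whole. The fingers move at their own pace and stop on an object; "newtons" is the grip in N (left out, the last holds). Time passes only in rows, so rows that do not move let the fingers close. It gives the time, the measured TCP pose, the force and the opening at its end, in the units of the state.
- manip.sense(): the state, without advancing time (a new reading comes with each control period).
- manip.grab_frame(name): name is "side" or "top"; returns the picture (420x560x3 uint8, blue, green, red); there is no depth.
- manip.camera_info(name): a dict with "fx", "fy", "cx", "cy" (pixels), "xyz" and "rotation" of the camera in the world. Camera axes: x right, y up, looking along -z (the intrinsics and any distortion apply to the point x, -y, -z); pixel columns grow to the right and rows downward; lengths in m; the calibration is good to about 2 mm. A picture is of the moment at which its call begins. camera_info takes no time and is no camera call.
- manip.hand_in(): hands the job in, once; it reports no verdict.
The state is a dict: "clock": time; "qpos": joint angles; "joint_velocities": joint speeds; "joint_efforts": joint torques, N m; "tcp_pos": TCP position; "ee_rot": TCP orientation; "contact_force": force on the tool from outside, world axes, zero at the start; "torque": the same for the moment, N m; "width": finger opening in m.
Only numpy, scipy, OpenCV 4.12 (cv2) and the standard library are available. Lean on these libraries where they do the work, as an engineer would, in place of code of your own. Each camera call takes 0.05 s, during which the arm holds its last target.

### The job

The sharpening is done, so put the loose kit away: lay the two sharpening stones in the notched wooden rack, one square in each lane across both rails and centred lengthwise, stone side up; put the two blade clamps in the divided steel tray, one flat on the floor of each bay with its thumbscrew up; and stand the angle gauge upright on the floor of the pocket in its foam cradle. Leave the oil bottle and the paste jar standing where they are.

Things in the scene. Friction and masses are not known exactly. Their poses are not given: they have to be found in the camera images.
- stone_a: aluminium-backed sharpening stone: a flat bar 150 x 25 x 15 mm, a 6 mm bright aluminium blank below and a 130 mm long tan stone on it; one of two alike. Lies flat on the bench, stone upwards. Origin: centre of its underside; x along its length, y across its 25 mm width, z up. About 130 g
- stone_b: aluminium-backed sharpening stone: a flat bar 150 x 25 x 15 mm, a 6 mm bright aluminium blank below and a 130 mm long tan stone on it; one of two alike. Lies flat on the bench, stone upwards. Origin: centre of its underside; x along its length, y across its 25 mm width, z up. About 130 g
- clamp_a: blade clamp, one of two alike: aluminium body and jaws 22 mm wide (y), 20 mm high, from 25 mm behind to 35 mm ahead of the origin (x); a dark round shank (12 mm thick, 20 mm long) sticks out at -x; dark knurled thumbscrew on top, up to 27 mm. Lies on the bench, screw up. Origin: underside of the body; z up. Grip across its 22 mm width, 0 to 10 mm ahead of the origin. About 90 g
- clamp_b: blade clamp, one of two alike: aluminium body and jaws 22 mm wide (y), 20 mm high, from 25 mm behind to 35 mm ahead of the origin (x); a dark round shank (12 mm thick, 20 mm long) sticks out at -x; dark knurled thumbscrew on top, up to 27 mm. Lies on the bench, screw up. Origin: underside of the body; z up. Grip across its 22 mm width, 0 to 10 mm ahead of the origin. About 90 g
- gauge: digital angle gauge: dark grey upright box 58 mm wide (x), 30 mm thick (y), 58 mm high, with an aluminium foot, a blank little screen on one broad face (-y) and three black buttons on top. Origin: centre of its underside; z up. Either way round is right in the cradle. About 150 g
- rack: stone rack, fixed, wood: dark base plate 124 (x) x 132 (y) x 5 mm with two pale notched cross rails 12 mm thick at x = -50 and +50 mm. Two lanes along x, centred at y = -31 and +31 mm, 42 mm wide; notch floors (a stone rests there) 16 mm above the bench, rail tops 26 mm; between the rails it is open down to the base plate. Origin: centre of the underside, on the bench; z up
- tray: clamp tray, fixed, bright sheet steel: open box 120 (x) x 160 (y) x 16 mm, walls and floor 3 mm thick, one divider of full height along x at y = 0. Its two bays are centred at y = -39 and +39 mm, each about 114 x 75 mm inside. Origin: centre of the underside, on the bench; z up
- cradle: foam cradle of the angle gauge, fixed: dark rubber-like block 110 (x) x 82 (y) x 18 mm with one rectangular pocket in its middle, 84 (x) x 54 (y) mm, with a grey floor 5 mm above the bench. Origin: centre of the underside, on the bench; z up
- oil_bottle: amber glass oil bottle with paper label and black cap, 28 mm across, 62 mm tall, standing loose among the kit; to be left alone. Origin: centre of its underside
- paste_jar: white jar with a steel lid, 46 mm across, 37 mm tall, standing loose among the kit; to be left alone. Origin: centre of its underside
Mind the look-alikes: they are no part of the job. Leave any pink look-alike of the stone_b alone. What is shaped like the clamp_a but purple is not meant.

How it is judged:
At the end, for the whole second after the job is handed in: A stone level on the notches of each rack lane (15 mm lengthwise, 11 mm sideways, 0.2 rad square); a clamp flat on the floor of each tray bay, screw up (0.12 rad; 45 mm lengthwise); gauge upright (0.1 rad) on the pocket floor, within 16 mm of its centre; all at rest (x of stone_a in the frame of rack between -0.015 and 0.015 m and z of stone_a in the frame of rack between 0.012 and 0.02 m and angle between the x axis of each of stone_a, stone_b and the x axis of rack, either way round below 0.2 rad and angle between each of stone_a, stone_b, gauge's own z axis and vertical below 0.1 rad and linear speed of each of stone_a, stone_b, clamp_a, clamp_b, gauge below 0.02 m/s and angular speed of each of stone_a, stone_b, clamp_a, clamp_b, gauge below 0.2 rad/s and x of stone_b in the frame of rack between -0.015 and 0.015 m and z of stone_b in the frame of rack between 0.012 and 0.02 m and x of clamp_a in the frame of tray between -0.045 and 0.045 m and z of clamp_a in the frame of tray between 0 and 0.007 m and angle between each of clamp_a, clamp_b's own z axis and vertical below 0.12 rad and x of clamp_b in the frame of tray between -0.045 and 0.045 m and z of clamp_b in the frame of tray between 0 and 0.007 m and x of gauge in the frame of cradle between -0.016 and 0.016 m and y of gauge in the frame of cradle between -0.016 and 0.016 m and z of gauge in the frame of cradle between 0.002 and 0.009 m and ((y of stone_a in the frame of rack between 0.02 and 0.042 m and y of stone_b in the frame of rack between -0.042 and -0.02 m) or (y of stone_b in the frame of rack between 0.02 and 0.042 m and y of stone_a in the frame of rack between -0.042 and -0.02 m)) and ((y of clamp_a in the frame of tray between 0.01 and 0.072 m and y of clamp_b in the frame of tray between -0.072 and -0.01 m) or (y of clamp_b in the frame of tray between 0.01 and 0.072 m and y of clamp_a in the frame of tray between -0.072 and -0.01 m))); the robot touches nothing.
It fails at once if the oil bottle is knocked over or pushed more than 30 mm (angle between oil_bottle's own z axis and vertical above 0.6 rad or distance of oil_bottle from where it was at the start of the episode above 0.03 m).
It fails at once if the paste jar is knocked over or pushed more than 30 mm (angle between paste_jar's own z axis and vertical above 0.6 rad or distance of paste_jar from where it was at the start of the episode above 0.03 m).
It also fails if it takes over 144 s, if anything falls off the work surface, if the arm or the gripper's body presses on something with over 40 N, if the wrist force passes 120 N, or if a joint passes its speed limit or range.

## Working session

There is one attempt and no reset: what is moved stays moved. The work goes in short steps, Python scripts to look and compute and a tool call to move; the robot and the scene stay as the last step left them, time stands still between calls to the robot, and variables do not carry over. Pictures are saved under pics/ and viewed, and the job is handed in when it is done.

Besides the shell and the picture viewer there is one more tool, called after ">>>" as a command line: name --argument value ..., lists and objects as JSON in quotes. arm_command: Moves the arm, as the interface text tells. Its arguments: {"type":"object","properties":{"plan":{"type":"array","items":{"type":"array"}},"newtons":{"type":"number"}},"required":["plan"]}

```bash
ls; mkdir -p pics
python3 - <<'E'
from station import manip
import cv2
s=manip.sense();print(s)
for n in("side","top"):
    print(manip.camera_info(n)); cv2.imwrite(f"pics/{n}0.png",manip.grab_frame(n))
print(manip.hold_point_z)
E
```

```text
pics
{'clock': 0.0, 'qpos': array([ 1.24573780e+00,  3.79437249e-01,  1.73476668e+00, -2.15631543e-05,
        1.02852439e+00, -3.32988242e-02]), 'joint_velocities': array([ 0.00109109,  0.00022375,  0.00087903,  0.00113337, -0.00087457,
        0.000387  ]), 'joint_efforts': array([ 2.70981445e-04, -7.63757801e+01, -4.34345555e+01,  6.50744140e-02,
        4.26373305e-02, -5.15004308e-05]), 'tcp_pos': array([0.20122852, 0.67003627, 0.21327519]), 'ee_rot': array([-3.14045701e+00, -1.93624208e-05,  2.84984408e+00]), 'contact_force': array([0.57917709, 0.31829428, 0.67293535]), 'torque': array([-0.02627486,  0.00899434, -0.02016054]), 'width': 0.09112131318314816}
{'fx': 500.9476840069803, 'fy': 500.9476840069803, 'cx': 281.47328025404835, 'cy': 205.37608021246953, 'xyz': array([ 0.38259387, -0.83542574,  1.11177354]), 'rotation': array([ 0.65979813, -0.00108373, -0.10672026])}
{'fx': 399.8157890595072, 'fy': 399.8157890595072, 'cx': 283.44640913466026, 'cy': 210.4416228009853, 'xyz': array([ 2.98767637e-01, -1.14474888e-04,  1.28447485e+00]), 'rotation': array([ 0.12270557, -0.0211153 , -1.5509929 ])}
-0.0188
```

View pics/top0.png

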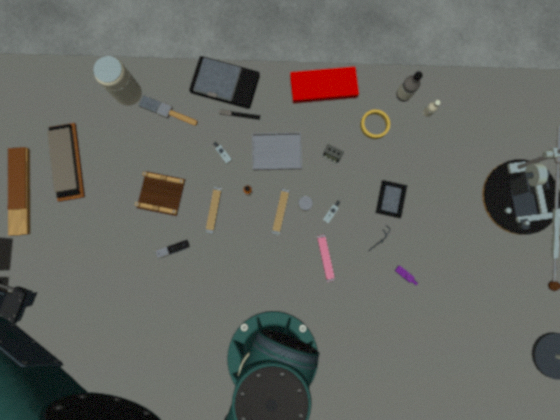

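View pics/side0.png

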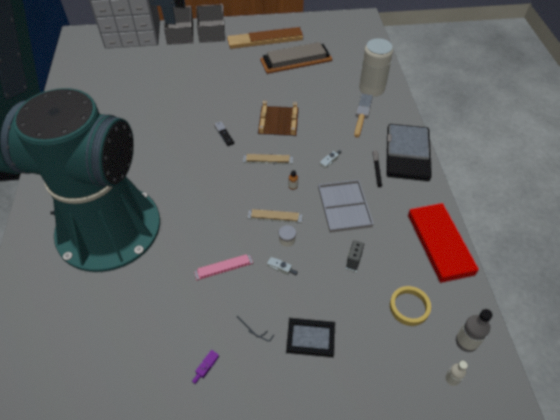

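```bash
cat > h.py <<'E'
import numpy as np, cv2
from scipy.spatial.transform import Rotation as R
from station import manip
class Cam:
    def __init__(s,n):
        i=manip.camera_info(n); s.f=i['fx'];s.c=np.array([i['cx'],i['cy']]);s.p=np.array(i['xyz']);s.R=R.from_euler('xyz',i['rotation']).as_matrix()
    def proj(s,P):
        q=(np.atleast_2d(P)-s.p)@s.R
        return np.c_[q[:,0]/-q[:,2],-q[:,1]/-q[:,2]]*s.f+s.c
    def back(s,uv,z):
        uv=np.atleast_2d(np.array(uv,float)); d=(uv-s.c)/s.f
        d=np.c_[d[:,0],-d[:,1],-np.ones(len(d))]@s.R.T
        z=np.broadcast_to(z,(len(d),))
        return s.p+d*((z-s.p[2])/d[:,2])[:,None]
def crop(img,x0,y0,x1,y1,k,out,step=10):
    c=cv2.resize(img[y0:y1,x0:x1],None,fx=k,fy=k,interpolation=cv2.INTER_CUBIC)
    for x in range((x0+step-1)//step*step,x1,step):
        cv2.line(c,((x-x0)*k,0),((x-x0)*k,5),(0,255,255),1)
        if x%(2*step)==0: cv2.putText(c,str(x),((x-x0)*k,16),0,.4,(0,255,255),1)
    for y in range((y0+step-1)//step*step,y1,step):
        cv2.line(c,(0,(y-y0)*k),(5,(y-y0)*k),(0,255,255),1)
        cv2.putText(c,str(y),(6,(y-y0)*k+4),0,.4,(0,255,255),1)
    cv2.imwrite(out,c)
E
python3 - <<'E'
from h import *
t=cv2.imread('pics/top0.png');s=cv2.imread('pics/side0.png')
crop(t,130,125,290,245,5,'pics/t1.png');crop(t,260,125,420,245,5,'pics/t2.png')
crop(s,200,90,360,210,5,'pics/s1.png');crop(s,230,170,390,290,5,'pics/s2.png');crop(s,230,260,390,370,5,'pics/s3.png')
T=Cam('top');S=Cam('side')
for n,a,b in [('rack',(161,193),(278,119)),('tray',(277,152),(345,206)),('cradle',(391,199),(311,337)),('gauge',(333,153),(356,255)),('sA',(214,210),(268,158)),('sB',(281,212),(275,215)),('jar',(306,203),(287,233)),('bot',(248,189),(293,180)),('cA',(222,152),(331,158)),('cB',(332,211),(282,265))]:
    print(n,T.back(a,.015)[0].round(3),S.back(b,.015)[0].round(3))
E
```

```text
rack [0.503 0.369 0.015] [0.501 0.359 0.015]
tray [0.647 0.001 0.015] [ 0.649 -0.01   0.015]
cradle [ 0.501 -0.37   0.015] [ 0.501 -0.378  0.015]
gauge [ 0.649 -0.182  0.015] [ 0.648 -0.171  0.015]
sA [0.452 0.198 0.015] [0.453 0.193 0.015]
sB [ 0.451 -0.016  0.015] [ 0.453 -0.021  0.015]
jar [ 0.482 -0.096  0.015] [ 0.479 -0.083  0.015]
bot [0.523 0.092 0.015] [0.517 0.099 0.015]
cA [0.643 0.18  0.015] [0.641 0.173 0.015]
cB [ 0.458 -0.18   0.015] [ 0.455 -0.18   0.015]
```

View pics/t1.png

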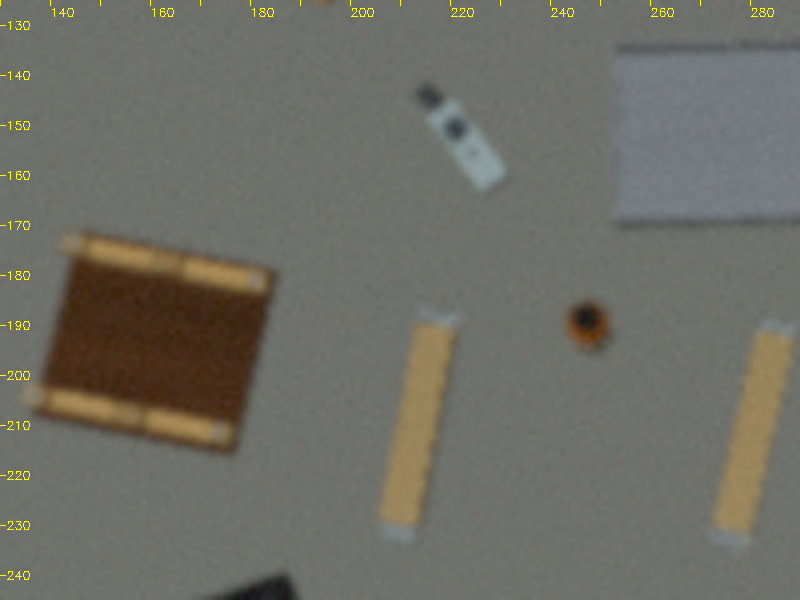

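View pics/t2.png

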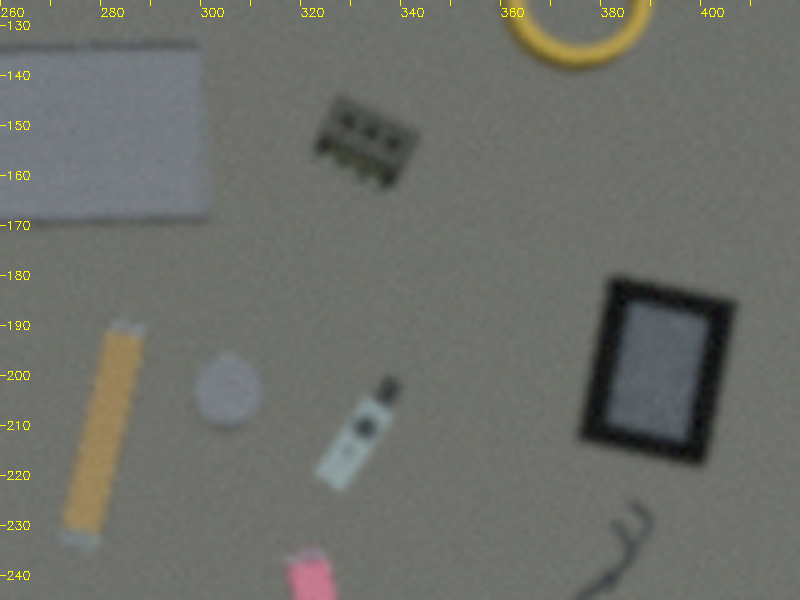

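View pics/s1.png

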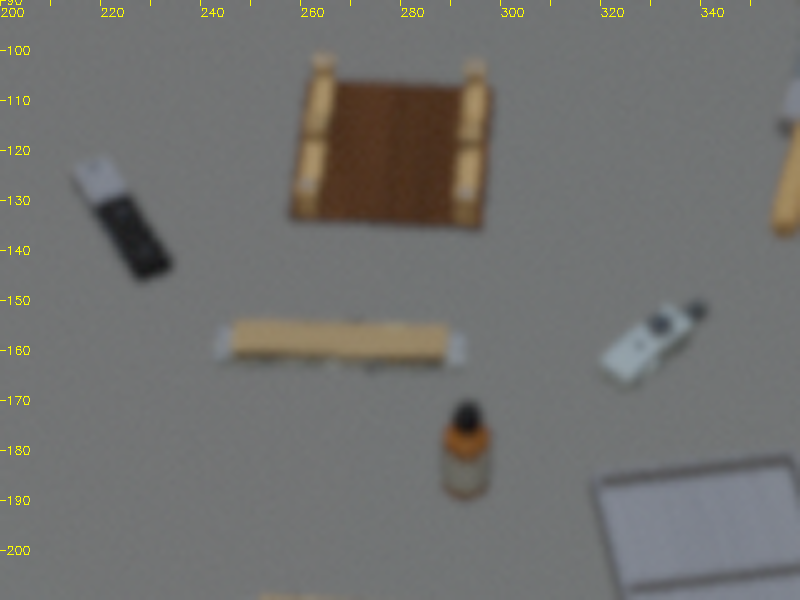

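View pics/s2.png

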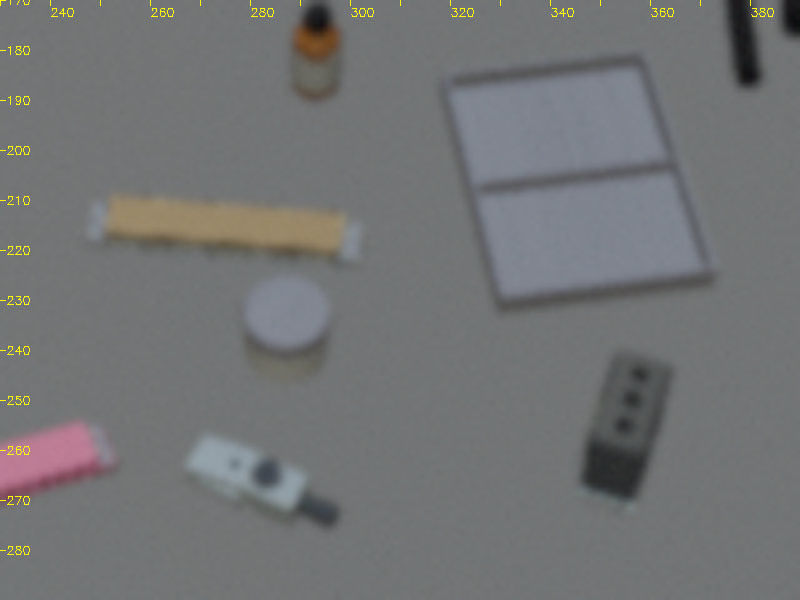

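View pics/s3.png

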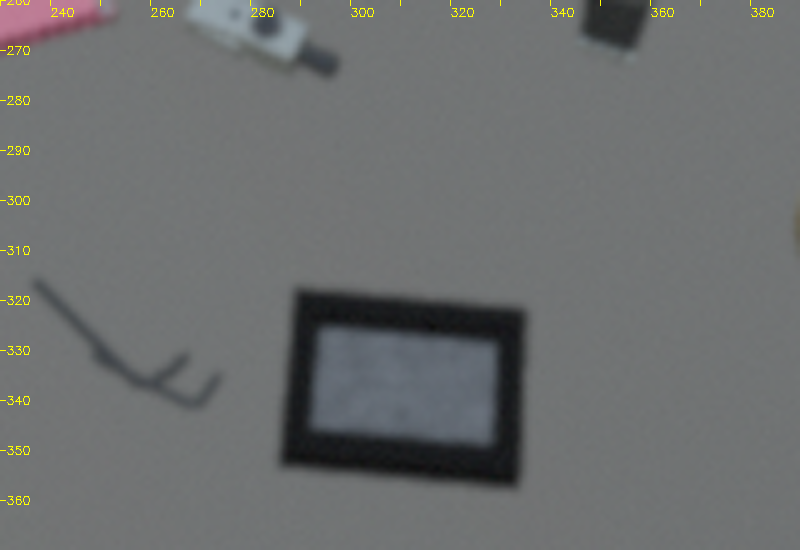

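```bash
cat > fit.py <<'E'
from h import *
from scipy.optimize import least_squares
C={'t':Cam('top'),'s':Cam('side')}
O={'t1':('t',130,125),'t2':('t',260,125),'s1':('s',200,90),'s2':('s',230,170),'s3':('s',230,260)}
def fit(name,obs,x0,k=5):
    # obs: (crop,px,py,X,Y,Z)
    def f(p,full=False):
        r=[]
        c,s=np.cos(p[2]),np.sin(p[2])
        for o,u,v,X,Y,Z in obs:
            cam,a,b=O[o]; uv=np.array([(u+.5)/k-.5+a,(v+.5)/k-.5+b])
            r.append(C[cam].proj([p[0]+c*X-s*Y,p[1]+s*X+c*Y,Z])[0]-uv)
        return np.ravel(r)
    q=least_squares(f,x0,loss='soft_l1'); r=f(q.x).reshape(-1,2)
    print(name,q.x.round(4)); print('   ',r.round(1).tolist())
    return q.x
if __name__=='__main__':
    def box(o,pts,cs,z): return [(o,*p,*c,z) for p,c in zip(pts,cs)]
    st=[(.065,.0125),(.065,-.0125),(-.065,-.0125),(-.065,.0125)]
    fit('stoneA',box('t1',[(418,322),(456,330),(418,526),(380,520)],st,.015)+box('s1',[(447,325),(233,319)],[st[0],st[3]],.015),(.45,.2,0))
    fit('stoneB',box('t1',[(757,330),(795,338),(750,536),(712,528)],st,.015)+box('s2',[(345,212),(110,198)],[st[0],st[3]],.015),(.45,-.02,0))
    po=[(.05,.059),(.05,-.059),(-.05,.059),(-.05,-.059)]
    fit('rack',box('t1',[(73,243),(257,281),(34,397),(219,433)],po,.026)+box('s1',[(475,70),(466,190),(323,62),(308,183)],po,.026),(.5,.36,0))
    tr=[(.06,.08),(.06,-.08),(-.06,-.08),(-.06,.08)]
    fit('tray',box('t1',[(614,48),(614,226)],[tr[0],tr[3]],.016)+box('t2',[(200,44),(208,220)],tr[1:3],.016)+box('s2',[(447,84),(640,58),(714,280),(503,308)],[tr[3],tr[0],tr[1],tr[2]],.016),(.65,0,0))
    cr=[(.055,.041),(.055,-.041),(-.055,-.041),(-.055,.041)]
    fit('cradle',box('t2',[(610,277),(736,302),(704,466),(580,438)],cr,.018)+box('s3',[(297,290),(526,311),(520,487),(283,466)],[cr[3],cr[0],cr[1],cr[2]],.018),(.5,-.37,0))
    d=.017
    fit('gauge',[('t2',348,121,-d,0,.058),('t2',370,131,0,0,.058),('t2',392,143,d,0,.058),('s2',639,374,-d,0,.058),('s2',632,399,0,0,.058),('s2',624,426,d,0,.058)],(.65,-.18,-1.8))
    cl=[(-.025,0),(.035,0)]
    fit('clampA',box('t1',[(441,108),(494,181)],cl,.02)+box('s1',[(684,317),(615,370)],cl,.02),(.64,.18,4))
    fit('clampB',box('t2',[(381,403),(328,481)],cl,.02)+box('s2',[(300,495),(196,450)],cl,.02),(.46,-.18,2.5))
    for n,a in (('bot',[('t1',588,320,0,0,.062),('s2',318,16,0,0,.062)]),('jar',[('t2',228,390,0,0,.037),('s2',287,312,0,0,.037)])): fit(n,a,(.5,0,0))
E
python3 fit.py
```

```text
stoneA [ 0.4534  0.1996 -0.1457]
    [[0.1, 0.2], [0.2, -0.1], [0.3, 0.6], [0.1, 0.5], [0.6, -0.6], [0.3, -0.6]]
stoneB [ 0.4532 -0.0149 -0.1968]
    [[0.2, 0.2], [0.2, 0.3], [0.5, 0.1], [0.4, -0.0], [0.2, -0.6], [0.2, -1.2]]
rack [ 0.5031  0.3714 -0.1757]
    [[0.5, 0.4], [-0.0, 0.1], [0.7, 0.1], [0.4, 0.2], [0.4, -1.3], [0.2, -0.2], [0.2, -1.1], [-0.1, -0.4]]
tray [ 0.6489 -0.0023  0.0488]
    [[0.7, -0.1], [1.4, 0.3], [2.3, -0.4], [2.0, 0.3], [-1.5, -2.1], [0.7, -1.8], [0.7, -1.6], [-0.8, -1.6]]
cradle [ 0.5011 -0.3761 -0.1992]
    [[2.1, -0.3], [1.7, 0.2], [2.0, 0.4], [1.8, 0.4], [-0.4, -0.4], [0.6, -0.6], [0.8, -1.9], [-0.7, -2.1]]
gauge [ 0.6417 -0.1792 -2.0054]
    [[0.0, 0.3], [0.5, 0.7], [1.0, 0.6], [0.5, -0.8], [0.3, -0.4], [0.3, -0.4]]
clampA [0.64   0.1758 3.7959]
    [[0.7, 0.1], [0.8, 0.1], [0.0, -1.0], [0.1, -1.4]]
clampB [ 0.4532 -0.1798  2.5607]
    [[0.8, 0.6], [1.0, 0.3], [0.4, -0.7], [0.1, -1.0]]
bot [0.5156 0.0886 0.    ]
    [[0.7, 0.0], [-0.0, -0.9]]
jar [ 0.4784 -0.0934  0.    ]
    [[0.6, 0.4], [0.2, -0.7]]
```

```bash
cat > fit2.py <<'E'
import fit as F
from h import *
from scipy.optimize import least_squares
jobs=[]
F_fit=F.fit
src=open('fit.py').read().split("if __name__=='__main__':")[1]
import textwrap
ns=dict(vars(F)); ns['fit']=lambda n,o,x: jobs.append((n,o,x))
exec(textwrap.dedent(src),ns)
J=[]
for n,o,x in jobs:
    if n=='cradle': o=o[:6]
    J.append((n,o,x))
def res(p):
    r=[];off={'t':p[:2],'s':p[2:4]}
    for i,(n,o,x) in enumerate(J):
        X0,Y0,a=p[4+3*i:7+3*i];c,s=np.cos(a),np.sin(a)
        for k,u,v,X,Y,Z in o:
            cam,A,B=F.O[k];r.append(F.C[cam].proj([X0+c*X-s*Y,Y0+s*X+c*Y,Z])[0]+off[cam]-[(u+.5)/5-.5+A,(v+.5)/5-.5+B])
    return np.r_[np.ravel(r),p[:4]*2]
q=least_squares(res,np.r_[0,0,0,0,np.ravel([x for _,_,x in J])],loss='soft_l1')
print(q.x[:4].round(2)); r=res(q.x)[:-4].reshape(-1,2);k=0
for i,(n,o,x) in enumerate(J):
    print(n,q.x[4+3*i:7+3*i].round(4),r[k:k+len(o)].round(1).tolist());k+=len(o)
E
python3 fit2.py
```

```text
[-0.88 -0.22 -0.15  0.7 ]
stoneA [ 0.4532  0.1979 -0.1463] [[-0.2, 0.0], [-0.1, -0.3], [-0.1, 0.4], [-0.3, 0.3], [0.4, 0.5], [0.1, 0.4]]
stoneB [ 0.453  -0.0164 -0.1952] [[-0.2, 0.0], [-0.3, 0.1], [0.1, -0.1], [0.0, -0.2], [0.0, 0.5], [-0.0, -0.1]]
rack [ 0.5031  0.3702 -0.1765] [[-0.0, 0.2], [-0.5, -0.1], [0.2, -0.1], [-0.1, 0.1], [0.3, -0.3], [0.0, 0.7], [0.1, -0.2], [-0.3, 0.5]]
tray [ 0.6487 -0.0032  0.0486] [[0.1, -0.3], [0.8, 0.1], [1.7, -0.5], [1.4, 0.1], [-1.6, -1.2], [0.6, -0.8], [0.5, -0.7], [-1.0, -0.6]]
cradle [ 0.5011 -0.374  -0.2019] [[0.7, -0.6], [0.2, 0.0], [0.4, 0.2], [0.2, 0.1], [-0.6, -0.6], [0.3, -0.6]]
gauge [ 0.6418 -0.1794 -2.0071] [[-0.8, 0.1], [-0.3, 0.4], [0.1, 0.4], [0.4, -0.1], [0.2, 0.3], [0.2, 0.4]]
clampA [0.64   0.1747 3.7989] [[0.1, -0.1], [0.3, -0.1], [-0.1, -0.0], [-0.0, -0.4]]
clampB [ 0.4533 -0.18    2.5629] [[-0.1, 0.3], [0.2, 0.1], [0.3, 0.0], [0.0, -0.3]]
bot [0.5156 0.0878 0.3276] [[0.0, -0.2], [-0.2, 0.0]]
jar [ 0.4785 -0.0938  9.3621] [[-0.2, 0.1], [0.1, 0.2]]
```

```bash
cat > go.py <<'E'
# usage: go.py x y z yaw n  -> per-row tool shift [cm] if turn of rz/row is applied in each of n rows
import sys
from h import *
x,y,z,yaw,n=map(float,sys.argv[1:6]);n=int(n)
s=manip.sense();p=s['tcp_pos'];r=s['ee_rot']
dy=(yaw-r[2]+np.pi)%(2*np.pi)-np.pi
d=np.array([x,y,z])-p
print('clock %.2f'%s['clock'],'tcp',p.round(4),'yaw %.3f'%r[2],'rp',r[:2].round(4),'w %.4f'%s['width'],'f',s['contact_force'].round(1))
q1=s['qpos'][0];print('q1..6',s['qpos'].round(2),'dyaw %.3f'%dy)
print('dist/row cm %.2f'%(100*np.linalg.norm(d)/n),'turn/row %.4f'%(-dy/n))
for i in range(n):
    a=r[2]+dy*i/n; c,si=np.cos(a),np.sin(a)
    sh=[c*d[0]+si*d[1],si*d[0]-c*d[1],-d[2]]
    print((np.array(sh)*100/n).round(2).tolist())
    if abs(dy)<.02: break
E
python3 go.py .4532 .1979 .10 2.995 14
```

```text
clock 0.10 tcp [0.2013 0.6701 0.2134] yaw 2.850 rp [-3.1407 -0.    ] w 0.0910 f [-0.3 -0.  -0.1]
q1..6 [ 1.25  0.38  1.73 -0.    1.03 -0.03] dyaw 0.145
dist/row cm 3.91 turn/row -0.0104
[-2.69, -2.71, 0.81]
[-2.67, -2.74, 0.81]
[-2.64, -2.77, 0.81]
[-2.61, -2.8, 0.81]
[-2.58, -2.82, 0.81]
[-2.55, -2.85, 0.81]
[-2.52, -2.87, 0.81]
[-2.49, -2.9, 0.81]
[-2.46, -2.93, 0.81]
[-2.43, -2.95, 0.81]
[-2.4, -2.98, 0.81]
[-2.37, -3.0, 0.81]
[-2.34, -3.03, 0.81]
[-2.3, -3.05, 0.81]
```

>>> arm_command --plan '[[[-2.69,-2.71,0.8],[0,0,-0.0104],60],[[-2.67,-2.74,0.8],[0,0,-0.0104],60],[[-2.64,-2.77,0.8],[0,0,-0.0104],60],[[-2.61,-2.8,0.8],[0,0,-0.0104],60],[[-2.58,-2.82,0.8],[0,0,-0.0104],60],[[-2.55,-2.85,0.8],[0,0,-0.0104],60],[[-2.52,-2.87,0.8],[0,0,-0.0104],60],[[-2.49,-2.9,0.8],[0,0,-0.0104],60],[[-2.46,-2.93,0.8],[0,0,-0.0104],60],[[-2.43,-2.95,0.8],[0,0,-0.0104],60]]'

```text
clock: 0.93
tcp_pos: [0.3818, 0.3314, 0.1335]
ee_rot: [-3.142, -0.0, 2.955]
contact_force: [1.2, 0.5, -0.0]
width: 0.0547
```

```bash
python3 go.py .4532 .1979 .10 2.995 4
```

```text
clock 0.93 tcp [0.3818 0.3314 0.1335] yaw 2.955 rp [-3.1415 -0.    ] w 0.0547 f [ 1.2  0.5 -0. ]
q1..6 [ 0.67  0.2   2.16 -0.    0.79 -0.72] dyaw 0.040
dist/row cm 3.88 turn/row -0.0101
[-2.37, -2.95, 0.84]
[-2.34, -2.97, 0.84]
[-2.31, -2.99, 0.84]
[-2.28, -3.02, 0.84]
```

>>> arm_command --plan '[[[-2.37,-2.95,0.84],[0,0,-0.0101],60],[[-2.34,-2.97,0.84],[0,0,-0.0101],60],[[-2.31,-2.99,0.84],[0,0,-0.0101],60],[[-2.28,-3.02,0.84],[0,0,-0.0101],60],[[0,0,2.5],[0,0,0],60],[[0,0,2.5],[0,0,0],60],[[0,0,2.0],[0,0,0],60],[[0,0,0.5],[0,0,0],60],[[0,0,0],[0,0,0],60]]'

```text
clock: 1.68
tcp_pos: [0.4516, 0.1992, 0.0242]
ee_rot: [-3.14, -0.003, 2.994]
contact_force: [-0.1, -0.1, -0.0]
width: 0.0549
```

```bash
python3 go.py .4532 .1979 .004 2.995 1
python3 - <<'E'
from h import *
crop(manip.grab_frame('side'),200,90,340,210,5,'pics/s4.png')
E
```

```text
clock 1.68 tcp [0.4516 0.1992 0.0242] yaw 2.994 rp [-3.1402e+00 -2.5000e-03] w 0.0549 f [-0.1 -0.1 -0. ]
q1..6 [ 0.37  0.39  2.19  0.    0.56 -1.06] dyaw 0.001
dist/row cm 2.03 turn/row -0.0009
[-0.18, -0.11, 2.02]
```

View pics/s4.png

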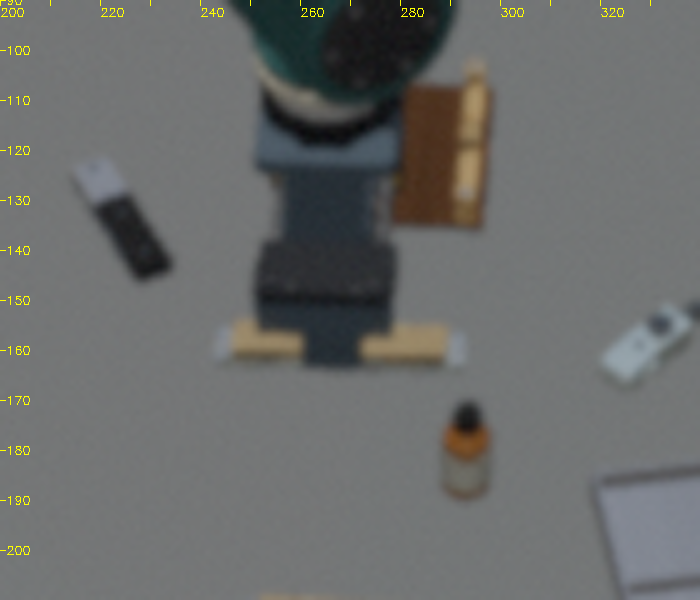

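The near finger stands at column 266 over stone A (ends at 243 and 292), so it is centred. I'll descend and grip.

>>> arm_command --plan '[[[-0.1,-0.1,1.5],[0,0,0],60],[[-0.08,0,0.5],[0,0,0],60],[[0,0,0],[0,0,0],0],[[0,0,0],[0,0,0],0],[[0,0,0],[0,0,0],0],[[0,0,0],[0,0,0],0],[[0,0,0],[0,0,0],0],[[0,0,0],[0,0,0],0]]' --newtons 30

```text
clock: 2.4
tcp_pos: [0.4546, 0.1986, 0.0059]
ee_rot: [3.141, 0.001, 2.994]
contact_force: [-1.8, 0.1, 8.4]
width: 0.0249
```

```bash
python3 go.py .4532 .1979 .004 2.995 1
python3 - <<'E'
import numpy as np
for n,x,y,a,l in(('rack',.5031,.3702,-.1765,[(0,.031),(0,-.031)]),('tray',.6487,-.0032,.03,[(0,.039),(0,-.039)])):
    c,s=np.cos(a),np.sin(a)
    for u,v in l: print(n,v,x+c*u-s*v,y+s*u+c*v)
E
```

```text
clock 2.40 tcp [0.4546 0.1986 0.0059] yaw 2.994 rp [3.1412e+00 7.0000e-04] w 0.0249 f [-1.8  0.1  8.4]
q1..6 [ 0.36  0.43  2.19  0.    0.52 -1.06] dyaw 0.001
dist/row cm 0.25 turn/row -0.0007
[0.13, -0.09, 0.19]
rack 0.031 0.5085431359602692 0.4007183923383592
rack -0.031 0.49765686403973075 0.33968160766164074
tray 0.039 0.6475301754921027 0.035782451316210516
tray -0.039 0.6498698245078974 -0.04218245131621052
```

>>> arm_command --plan '[[[0,0,-1.5],[0,0,0],0],[[0,0,-2.5],[0,0,0],0],[[0,0,-3],[0,0,0],0],[[0,0,-2.5],[0,0,0],0],[[0,0,0],[0,0,0],0]]'

```text
clock: 2.82
tcp_pos: [0.4565, 0.1993, 0.1046]
ee_rot: [3.139, 0.005, 2.994]
contact_force: [1.9, 0.5, -0.6]
width: 0.0249
```

```bash
python3 go.py .5095 .4007 .10 2.965 6
```

```text
clock 2.82 tcp [0.4565 0.1993 0.1046] yaw 2.994 rp [3.1387 0.0052] w 0.0249 f [ 1.9  0.5 -0.6]
q1..6 [ 0.36  0.23  2.19 -0.    0.72 -1.06] dyaw -0.029
dist/row cm 3.47 turn/row 0.0049
[-0.38, 3.45, 0.08]
[-0.36, 3.45, 0.08]
[-0.35, 3.45, 0.08]
[-0.33, 3.46, 0.08]
[-0.31, 3.46, 0.08]
[-0.3, 3.46, 0.08]
```

>>> arm_command --plan '[[[-0.38,3.45,0.1],[0,0,0.005],0],[[-0.36,3.45,0.1],[0,0,0.005],0],[[-0.35,3.45,0.1],[0,0,0.005],0],[[-0.33,3.46,0.1],[0,0,0.005],0],[[-0.31,3.46,0],[0,0,0.005],0],[[-0.3,3.46,0],[0,0,0.005],0],[[0,0,1.5],[0,0,0],0],[[0,0,2],[0,0,0],0],[[0,0,1],[0,0,0],0],[[0,0,0],[0,0,0],0]]'

```text
clock: 3.65
tcp_pos: [0.5056, 0.3986, 0.0484]
ee_rot: [-3.138, -0.003, 2.964]
contact_force: [-0.3, -0.3, -1.6]
width: 0.0245
```

```bash
python3 go.py .5095 .4007 .022 2.965 1;python3 - <<'E'
from h import *
crop(manip.grab_frame('side'),200,60,340,180,5,'pics/s5.png')
crop(manip.grab_frame('top'),100,145,240,245,5,'pics/t5.png')
E
```

```text
clock 3.65 tcp [0.5056 0.3986 0.0484] yaw 2.964 rp [-3.1384e+00 -3.1000e-03] w 0.0245 f [-0.3 -0.3 -1.6]
q1..6 [ 0.63  0.52  1.89 -0.    0.73 -0.76] dyaw 0.001
dist/row cm 2.68 turn/row -0.0007
[-0.35, 0.28, 2.64]
```

View pics/s5.png

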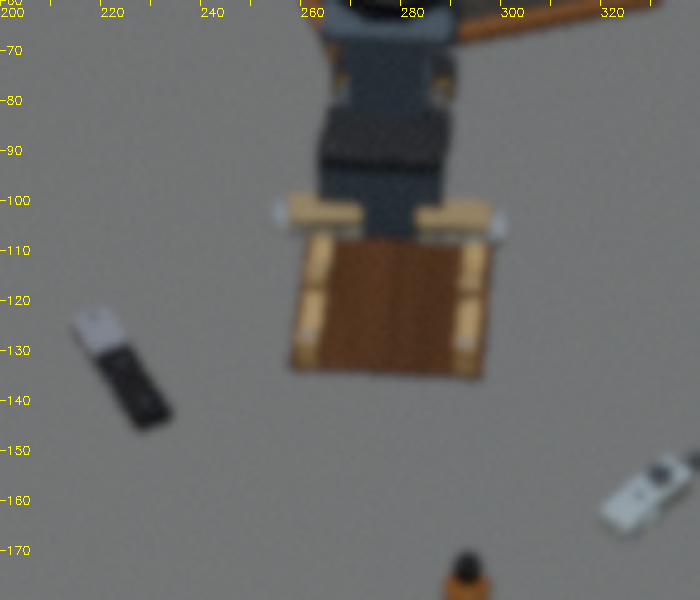

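View pics/t5.png

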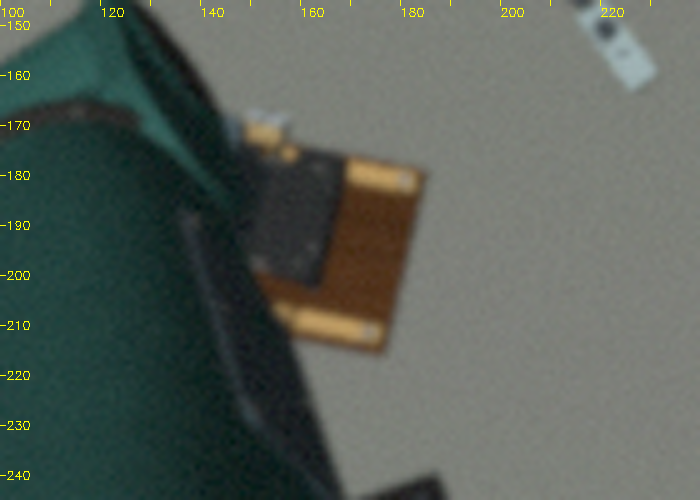

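>>> arm_command --plan '[[[-0.35,0.28,0.5],[0,0,0],0],[[0,0,0.7],[0,0,0],0],[[0,0,0.4],[0,0,0],0],[[0,0,0],[0,0,0],0]]'

```text
clock: 4.08
tcp_pos: [0.5109, 0.4015, 0.0345]
ee_rot: [-3.141, -0.001, 2.964]
contact_force: [-0.8, -0.9, -1.3]
width: 0.0247
```

```bash
python3 go.py .5095 .4007 .022 2.965 1
```

```text
clock 4.08 tcp [0.5109 0.4015 0.0345] yaw 2.964 rp [-3.1409e+00 -6.0000e-04] w 0.0247 f [-0.8 -0.9 -1.3]
q1..6 [ 0.63  0.55  1.88 -0.    0.71 -0.76] dyaw 0.001
dist/row cm 1.27 turn/row -0.0010
[0.13, -0.11, 1.25]
```

>>> arm_command --plan '[[[0.1,-0.1,0.4],[0,0,0],0],[[0,0,0.4],[0,0,0],0],[[0,0,0.35],[0,0,0],0],[[0,0,0],[0,0,0],0],[[0,0,0],[0,0,0],0]]'

```text
clock: 4.5
tcp_pos: [0.5099, 0.4011, 0.0236]
ee_rot: [-3.141, -0.0, 2.964]
contact_force: [0.3, 0.6, -0.2]
width: 0.0247
```

>>> arm_command --plan '[[[0,0,0.15],[0,0,0],0],[[0,0,0],[0,0,0],0],[[0,0,0],[0,0,0],45],[[0,0,0],[0,0,0],45],[[0,0,0],[0,0,0],45],[[0,0,-1],[0,0,0],45],[[0,0,-2.5],[0,0,0],45],[[0,0,-3],[0,0,0],60],[[0,0,-2],[0,0,0],60]]'

```text
clock: 5.25
tcp_pos: [0.5106, 0.4016, 0.1103]
ee_rot: [3.14, 0.001, 2.964]
contact_force: [0.4, 1.0, 0.4]
width: 0.0516
```

```bash
python3 go.py .453 -.0164 .1 2.946 10
```

```text
clock 5.25 tcp [0.5106 0.4016 0.1103] yaw 2.964 rp [3.1404e+00 1.2000e-03] w 0.0516 f [0.4 1.  0.4]
q1..6 [ 0.63  0.43  1.88 -0.    0.83 -0.76] dyaw -0.018
dist/row cm 4.22 turn/row 0.0018
[-0.17, -4.22, 0.1]
```

>>> arm_command --plan '[[[-0.17,-4.0,0.1],[0,0,0.002],60],[[-0.17,-4.1,0.1],[0,0,0.002],60],[[-0.17,-4.1,0.1],[0,0,0.002],60],[[-0.17,-4.1,0.1],[0,0,0.002],60],[[-0.17,-4.1,0.1],[0,0,0.002],60],[[-0.17,-4.1,0.1],[0,0,0.002],60],[[-0.17,-4.1,0.1],[0,0,0.002],60],[[-0.17,-4.1,0.1],[0,0,0.002],60],[[-0.17,-4.1,0.1],[0,0,0.002],60],[[-0.1,-4.1,0.1],[0,0,0],60]]'

```text
clock: 6.08
tcp_pos: [0.45, -0.0055, 0.0982]
ee_rot: [3.141, 0.001, 2.946]
contact_force: [-0.1, -0.3, 0.2]
width: 0.0547
```

>>> arm_command --plan '[[[0,-1.2,2],[0,0,0],60],[[0,0,2.5],[0,0,0],60],[[0,0,2.0],[0,0,0],60],[[0,0,0.5],[0,0,0],60],[[0,0,0],[0,0,0],60]]'

```text
clock: 6.5
tcp_pos: [0.4473, -0.0155, 0.0269]
ee_rot: [-3.141, -0.002, 2.946]
contact_force: [-0.6, 0.2, -0.3]
width: 0.0548
```

```bash
python3 go.py .453 -.0164 .007 2.946 1;python3 - <<'E'
from h import *
crop(manip.grab_frame('side'),220,90,360,210,5,'pics/s6.png')
E
```

```text
clock 6.50 tcp [ 0.4473 -0.0155  0.0269] yaw 2.946 rp [-3.1414e+00 -2.0000e-03] w 0.0548 f [-0.6  0.2 -0.3]
q1..6 [-0.09  0.33  2.28 -0.    0.53 -1.46] dyaw -0.000
dist/row cm 2.07 turn/row 0.0001
[-0.57, 0.02, 1.99]
```

View pics/s6.png

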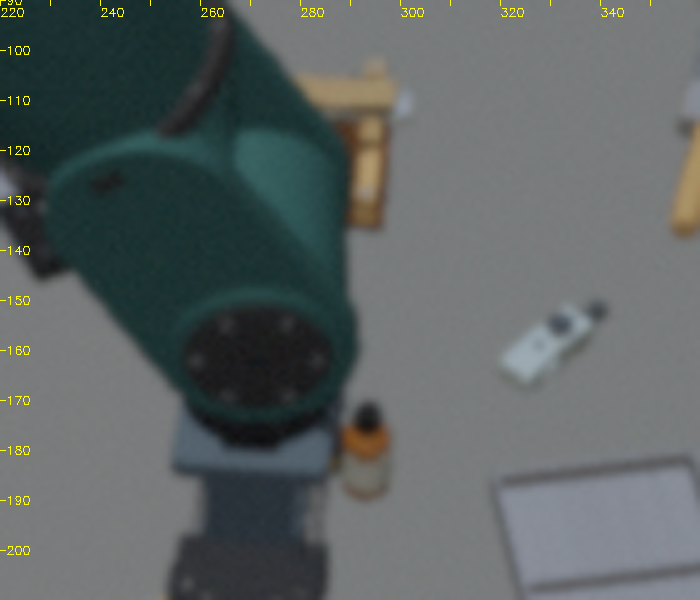

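>>> arm_command --plan '[[[-0.5,0,1.0],[0,0,0],60],[[0,0,0.7],[0,0,0],60],[[0,0,0.3],[0,0,0],60],[[0,0,0],[0,0,0],0],[[0,0,0],[0,0,0],0],[[0,0,0],[0,0,0],0],[[0,0,0],[0,0,0],0],[[0,0,0],[0,0,0],0],[[0,0,0],[0,0,0],0]]'

```text
clock: 7.3
tcp_pos: [0.453, -0.0165, 0.0076]
ee_rot: [3.142, 0.0, 2.946]
contact_force: [-2.1, 1.9, 6.3]
width: 0.0249
```

>>> arm_command --plan '[[[0,0,-1.5],[0,0,0],0],[[0,0,-2.5],[0,0,0],0],[[0,0,-3],[0,0,0],0],[[0,0,-2.5],[0,0,0],0],[[0,0,0],[0,0,0],0],[[0,0,0],[0,0,0],0]]'

```text
clock: 7.8
tcp_pos: [0.4536, -0.0166, 0.1033]
ee_rot: [3.141, 0.003, 2.946]
contact_force: [0.2, 0.2, -1.5]
width: 0.0245
```

```bash
python3 go.py .4977 .3397 .10 2.965 10;python3 - <<'E'
from h import *
i=manip.grab_frame('side')
crop(i,220,90,360,230,4,'pics/s7.png')
E
```

```text
clock 7.80 tcp [ 0.4536 -0.0166  0.1033] yaw 2.946 rp [3.1413e+00 2.7000e-03] w 0.0245 f [ 0.2  0.2 -1.5]
q1..6 [-0.09  0.17  2.27 -0.    0.7  -1.46] dyaw 0.019
dist/row cm 3.59 turn/row -0.0019
[0.26, 3.58, 0.03]
```

View pics/s7.png

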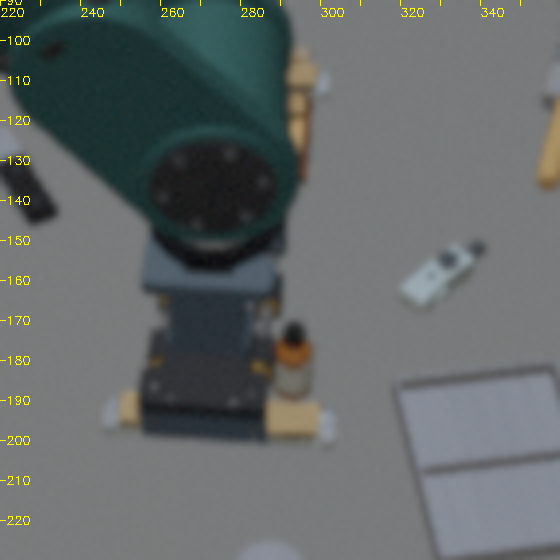

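>>> arm_command --plan '[[[0.26,3.5,-0.5],[0,0,-0.002],0],[[0.26,3.58,-0.5],[0,0,-0.002],0],[[0.26,3.58,0],[0,0,-0.002],0],[[0.26,3.58,0],[0,0,-0.002],0],[[0.26,3.58,0],[0,0,-0.002],0],[[0.26,3.58,0],[0,0,-0.002],0],[[0.26,3.58,0],[0,0,-0.002],0],[[0.26,3.58,0],[0,0,-0.002],0],[[0.26,3.58,0.5],[0,0,-0.002],0],[[0.26,3.58,0.5],[0,0,-0.001],0]]'

```text
clock: 8.68
tcp_pos: [0.4926, 0.3407, 0.1002]
ee_rot: [-3.14, -0.002, 2.966]
contact_force: [-0.1, 0.2, -1.7]
width: 0.0246
```

>>> arm_command --plan '[[[0,0,1.5],[0,0,0],0],[[0,0,2],[0,0,0],0],[[0,0,1],[0,0,0],0],[[0,0,0.5],[0,0,0],0],[[0,0,0],[0,0,0],0],[[0,0,0],[0,0,0],0]]'

```text
clock: 9.18
tcp_pos: [0.4935, 0.3389, 0.0522]
ee_rot: [-3.141, -0.0, 2.965]
contact_force: [0.1, -1.2, -0.7]
width: 0.0246
```

```bash
python3 go.py .4977 .3397 .024 2.965 1;python3 - <<'E'
from h import *
i=manip.grab_frame('side')
crop(i,220,60,360,180,5,'pics/s8.png')
E
```

```text
clock 9.18 tcp [0.4935 0.3389 0.0522] yaw 2.965 rp [-3.1411e+00 -5.0000e-04] w 0.0246 f [ 0.1 -1.2 -0.7]
q1..6 [ 0.56  0.46  1.99 -0.    0.69 -0.83] dyaw 0.000
dist/row cm 2.85 turn/row -0.0003
[-0.4, 0.15, 2.82]
```

View pics/s8.png

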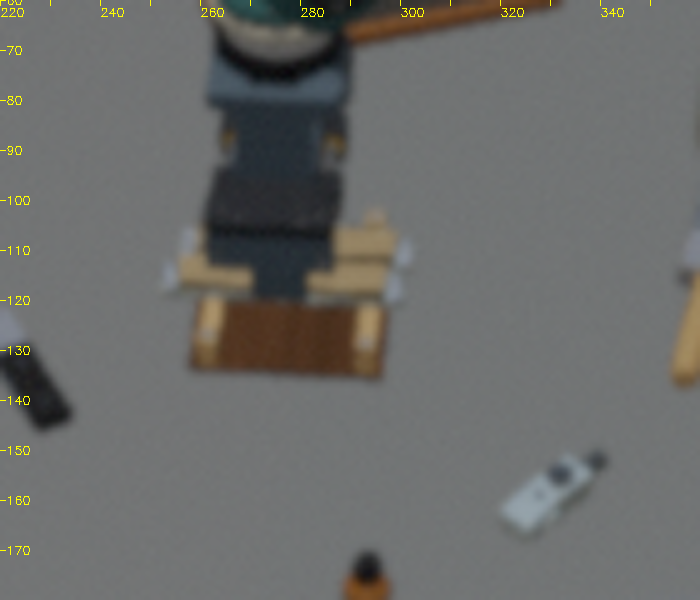

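>>> arm_command --plan '[[[-0.4,0.1,0.6],[0,0,0],0],[[0,0,0.8],[0,0,0],0],[[0,0,0.7],[0,0,0],0],[[0,0,0.4],[0,0,0],0],[[0,0,0.2],[0,0,0],0],[[0,0,0],[0,0,0],0],[[0,0,0],[0,0,0],0]]'

```text
clock: 9.82
tcp_pos: [0.4975, 0.3396, 0.0252]
ee_rot: [-3.141, -0.0, 2.965]
contact_force: [0.2, -0.5, -2.1]
width: 0.0244
```

>>> arm_command --plan '[[[0,0,0.15],[0,0,0],0],[[0,0,0],[0,0,0],0],[[0,0,0],[0,0,0],42],[[0,0,0],[0,0,0],42],[[0,0,0],[0,0,0],42],[[0,0,-1],[0,0,0],42],[[0,0,-2.5],[0,0,0],42],[[0,0,-3],[0,0,0],60],[[0,0,-2],[0,0,0],60],[[0,0,0],[0,0,0],60]]'

```text
clock: 10.65
tcp_pos: [0.4997, 0.3409, 0.1138]
ee_rot: [3.137, 0.005, 2.965]
contact_force: [0.9, -0.1, -0.3]
width: 0.0535
```

```bash
python3 -c "
import numpy as np
for x,y,a in((.64,.1747,3.7989),(.4533,-.18,2.5629)): print(x+.005*np.cos(a),y+.005*np.sin(a))"
python3 go.py .636 .1717 .10 3.799 8
```

```text
0.6360417986153835 0.17164506271769456
0.4491141080399217 -0.17726535038834007
clock 10.65 tcp [0.4997 0.3409 0.1138] yaw 2.965 rp [3.1374 0.0046] w 0.0535 f [ 0.9 -0.1 -0.3]
q1..6 [ 0.56  0.37  1.97  0.    0.8  -0.83] dyaw 0.834
dist/row cm 2.72 turn/row -0.1042
[-2.05, -1.78, 0.17]
[-1.85, -1.99, 0.17]
[-1.63, -2.17, 0.17]
[-1.4, -2.33, 0.17]
[-1.15, -2.46, 0.17]
[-0.89, -2.57, 0.17]
[-0.62, -2.65, 0.17]
[-0.34, -2.69, 0.17]
```

>>> arm_command --plan '[[[-2.05,-1.78,0.17],[0,0,-0.104],60],[[-1.85,-1.99,0.17],[0,0,-0.104],60],[[-1.63,-2.17,0.17],[0,0,-0.104],60],[[-1.4,-2.33,0.17],[0,0,-0.104],60],[[-1.15,-2.46,0.17],[0,0,-0.104],60],[[-0.89,-2.57,0.17],[0,0,-0.104],60],[[-0.62,-2.65,0.17],[0,0,-0.104],60],[[-0.34,-2.69,0.17],[0,0,-0.104],60],[[0,0,2],[0,0,0],60],[[0,0,2],[0,0,0],60]]'

```text
clock: 11.48
tcp_pos: [0.6354, 0.169, 0.0558]
ee_rot: [-3.14, 0.002, -2.487]
contact_force: [-0.2, 0.1, -0.2]
width: 0.0546
```

>>> arm_command --plan '[[[0,0,1.5],[0,0,0],60],[[0,0,0.5],[0,0,0],60],[[0,0,0],[0,0,0],60],[[0,0,0],[0,0,0],60]]'

```text
clock: 11.82
tcp_pos: [0.6338, 0.1705, 0.0356]
ee_rot: [3.142, 0.0, -2.486]
contact_force: [-0.3, 0.5, 0.3]
width: 0.055
```

```bash
python3 go.py .636 .1717 .008 3.799 1;python3 - <<'E'
from h import *
i=manip.grab_frame('side')
crop(i,220,60,370,200,5,'pics/s9.png')
crop(manip.grab_frame('top'),120,120,260,220,5,'pics/t9.png')
E
```

```text
clock 11.82 tcp [0.6338 0.1705 0.0356] yaw -2.486 rp [3.1416 0.    ] w 0.0550 f [-0.3  0.5  0.3]
q1..6 [ 0.23  0.55  1.87  0.    0.72 -2.  ] dyaw 0.001
dist/row cm 2.77 turn/row -0.0014
[-0.24, -0.04, 2.76]
```

View pics/s9.png

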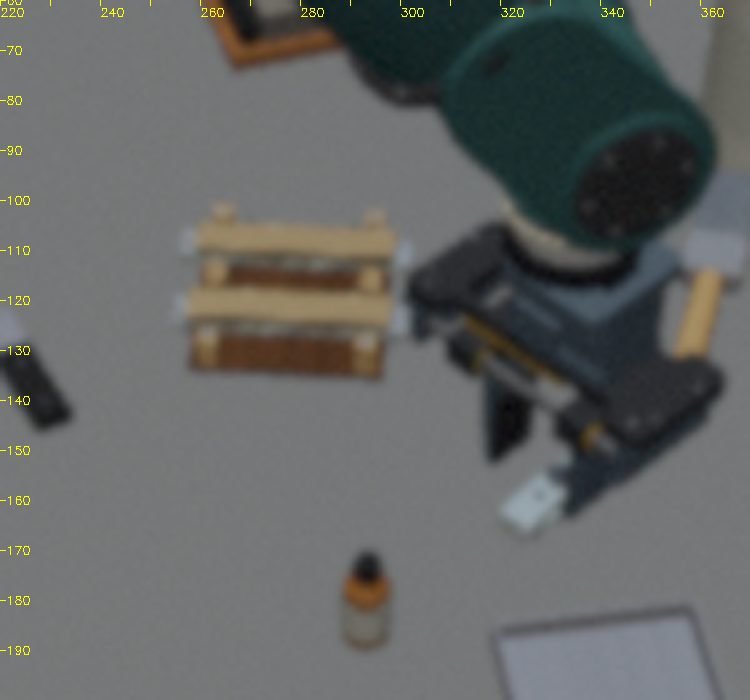

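View pics/t9.png

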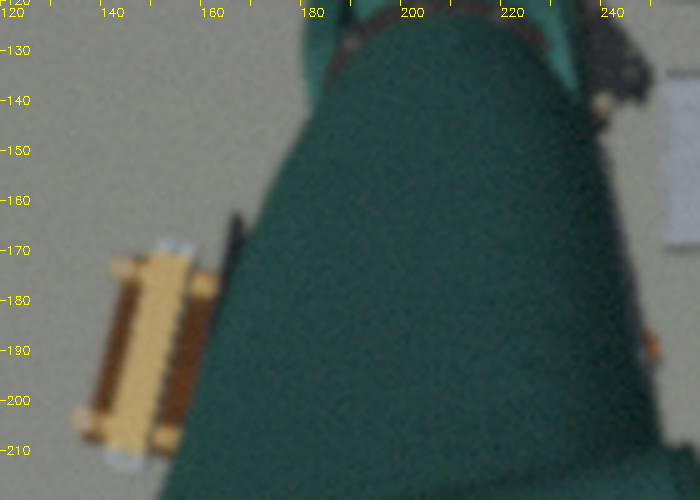

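Both stones rest in the rack lanes (side view rows ~107 and ~120). The clamp A nose at (323,160) lies between the fingers. I'll descend and grip.

>>> arm_command --plan '[[[-0.2,0,1.2],[0,0,0],60],[[0,0,1.0],[0,0,0],60],[[0,0,0.5],[0,0,0],60],[[0,0,0],[0,0,0],0],[[0,0,0],[0,0,0],0],[[0,0,0],[0,0,0],0],[[0,0,0],[0,0,0],0],[[0,0,0],[0,0,0],0],[[0,0,0],[0,0,0],0]]'

```text
clock: 12.67
tcp_pos: [0.6355, 0.1715, 0.0086]
ee_rot: [-3.141, 0.0, -2.486]
contact_force: [0.1, -0.1, 1.0]
width: 0.0219
```

>>> arm_command --plan '[[[0,0,-1.5],[0,0,0],0],[[0,0,-2.5],[0,0,0],0],[[0,0,-3],[0,0,0],0],[[0,0,-1],[0,0,0],0],[[0,0,0],[0,0,0],0]]'

```text
clock: 13.08
tcp_pos: [0.6372, 0.1719, 0.0919]
ee_rot: [-3.139, 0.005, -2.486]
contact_force: [-0.3, -1.0, -1.2]
width: 0.0222
```

```bash
python3 go.py .6425 .036 .08 3.18 6
```

```text
clock 13.08 tcp [0.6372 0.1719 0.0919] yaw -2.486 rp [-3.1395  0.0046] w 0.0222 f [-0.3 -1.  -1.2]
q1..6 [ 0.23  0.47  1.86 -0.    0.8  -2.  ] dyaw -0.617
dist/row cm 2.28 turn/row 0.1029
[1.31, -1.85, 0.2]
[1.11, -1.97, 0.2]
[0.9, -2.08, 0.2]
[0.69, -2.16, 0.2]
[0.46, -2.22, 0.2]
[0.23, -2.25, 0.2]
```

>>> arm_command --plan '[[[1.31,-1.85,0.2],[0,0,0.103],0],[[1.11,-1.97,0.2],[0,0,0.103],0],[[0.9,-2.08,0.2],[0,0,0.103],0],[[0.69,-2.16,0.2],[0,0,0.103],0],[[0.46,-2.22,0.2],[0,0,0.103],0],[[0.23,-2.25,0.2],[0,0,0.103],0],[[0,0,1.5],[0,0,0],0],[[0,0,1.5],[0,0,0],0],[[0,0,0],[0,0,0],0],[[0,0,0],[0,0,0],0]]'

```text
clock: 13.92
tcp_pos: [0.6394, 0.0364, 0.0445]
ee_rot: [3.141, -0.003, -3.102]
contact_force: [-0.6, -0.7, -1.5]
width: 0.022
```

```bash
python3 go.py .641 .036 .0126 3.18 1;python3 - <<'E'
from h import *
i=manip.grab_frame('side')
crop(i,270,120,410,240,5,'pics/s10.png')
E
```

```text
clock 13.92 tcp [0.6394 0.0364 0.0445] yaw -3.102 rp [ 3.1415e+00 -3.1000e-03] w 0.0220 f [-0.6 -0.7 -1.5]
q1..6 [ 0.02  0.52  1.9   0.    0.72 -1.59] dyaw -0.001
dist/row cm 3.19 turn/row 0.0013
[-0.16, -0.05, 3.19]
```

View pics/s10.png

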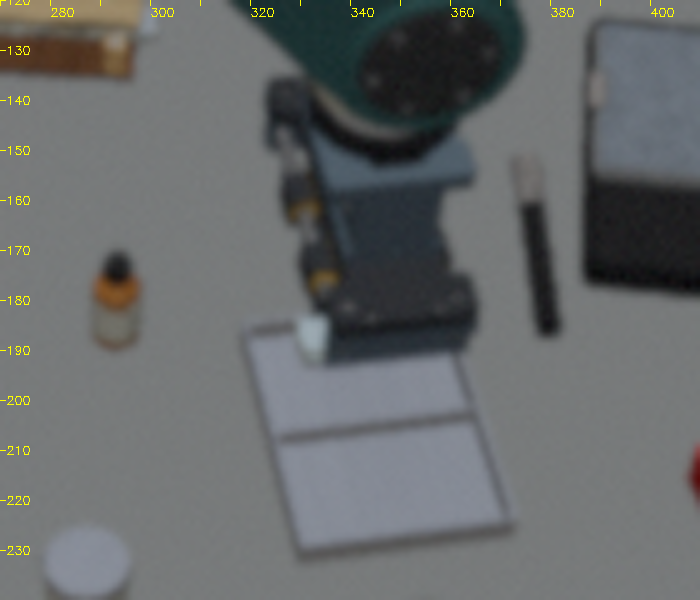

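>>> arm_command --plan '[[[-0.15,0,1.0],[0,0,0],0],[[0,0,1.0],[0,0,0],0],[[0,0,0.6],[0,0,0],0],[[0,0,0.3],[0,0,0],0],[[0,0,0.2],[0,0,0],0],[[0,0,0],[0,0,0],0],[[0,0,0],[0,0,0],0]]'

```text
clock: 14.55
tcp_pos: [0.6423, 0.0357, 0.0153]
ee_rot: [-3.142, 0.0, -3.104]
contact_force: [0.0, -0.7, -1.1]
width: 0.0218
```

>>> arm_command --plan '[[[0,0,0.2],[0,0,0],0],[[0,0,0.1],[0,0,0],0],[[0,0,0],[0,0,0],0],[[0,0,0],[0,0,0],36],[[0,0,0],[0,0,0],36],[[0,0,0],[0,0,0],36],[[0,0,-1],[0,0,0],36],[[0,0,-2.5],[0,0,0],36],[[0,0,-3],[0,0,0],60],[[0,0,-2.5],[0,0,0],60]]'

```text
clock: 15.38
tcp_pos: [0.6423, 0.0357, 0.1044]
ee_rot: [-3.142, 0.0, -3.104]
contact_force: [0.5, 0.4, 0.6]
width: 0.0432
```

```bash
python3 go.py .4491 -.1773 .09 2.563 9
```

```text
clock 15.38 tcp [0.6423 0.0357 0.1044] yaw -3.104 rp [-3.1416e+00  4.0000e-04] w 0.0432 f [0.5 0.4 0.6]
q1..6 [ 0.02  0.43  1.89 -0.    0.81 -1.59] dyaw -0.616
dist/row cm 3.20 turn/row 0.0685
[2.23, -2.28, 0.16]
[2.07, -2.43, 0.16]
[1.9, -2.57, 0.16]
[1.72, -2.69, 0.16]
[1.53, -2.8, 0.16]
[1.34, -2.9, 0.16]
[1.14, -2.99, 0.16]
[0.93, -3.06, 0.16]
[0.72, -3.11, 0.16]
```

>>> arm_command --plan '[[[2.23,-2.28,0.16],[0,0,0.0685],60],[[2.07,-2.43,0.16],[0,0,0.0685],60],[[1.9,-2.57,0.16],[0,0,0.0685],60],[[1.72,-2.69,0.16],[0,0,0.0685],60],[[1.53,-2.8,0.16],[0,0,0.0685],60],[[1.34,-2.9,0.16],[0,0,0.0685],60],[[1.14,-2.99,0.16],[0,0,0.0685],60],[[0.93,-3.06,0.16],[0,0,0.0685],60],[[0.72,-3.11,0.16],[0,0,0.0685],60],[[0,0,0.5],[0,0,0],60]]'

```text
clock: 16.22
tcp_pos: [0.4464, -0.1796, 0.0837]
ee_rot: [-3.141, 0.0, 2.556]
contact_force: [0.8, 0.4, -0.3]
width: 0.0545
```

>>> arm_command --plan '[[[0,0,2],[0,0,0],55],[[0,0,2],[0,0,0],55],[[0,0,1],[0,0,0],55],[[0,0,0],[0,0,0],55],[[0,0,0],[0,0,0],55]]'

```text
clock: 16.63
tcp_pos: [0.4491, -0.1769, 0.033]
ee_rot: [-3.141, -0.001, 2.563]
contact_force: [1.0, 1.1, -0.2]
width: 0.0502
```

```bash
python3 go.py .4491 -.1773 .008 2.563 1;python3 - <<'E'
from h import *
i=manip.grab_frame('side')
crop(i,220,160,380,290,5,'pics/s11.png')
E
```

```text
clock 16.63 tcp [ 0.4491 -0.1769  0.033 ] yaw 2.563 rp [-3.1415e+00 -8.0000e-04] w 0.0502 f [ 1.   1.1 -0.2]
q1..6 [-0.42  0.36  2.22  0.    0.57 -1.42] dyaw -0.000
dist/row cm 2.50 turn/row 0.0002
[-0.02, -0.03, 2.5]
```

View pics/s11.png

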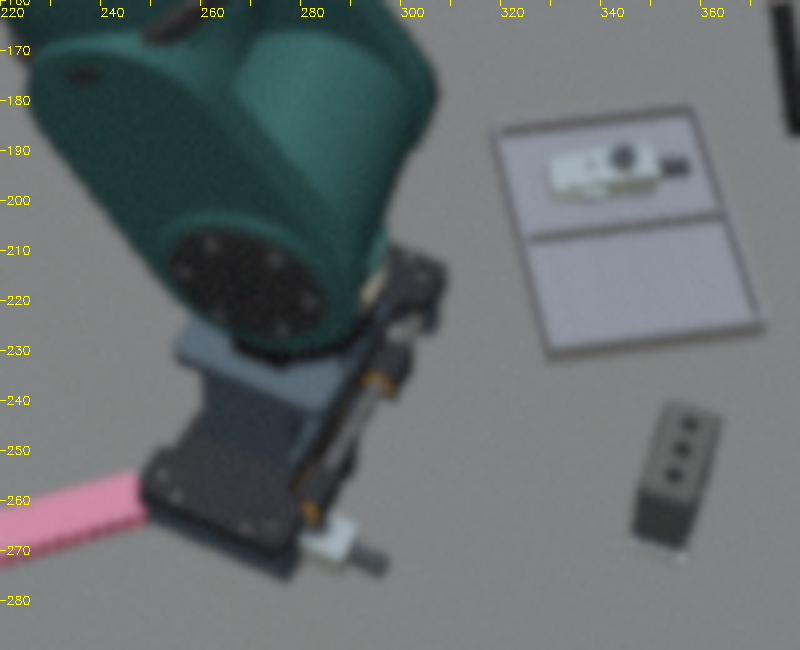

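>>> arm_command --plan '[[[0,0,1.2],[0,0,0],55],[[0,0,0.8],[0,0,0],55],[[0,0,0.45],[0,0,0],55],[[0,0,0],[0,0,0],0],[[0,0,0],[0,0,0],0],[[0,0,0],[0,0,0],0],[[0,0,0],[0,0,0],0],[[0,0,0],[0,0,0],0],[[0,0,0],[0,0,0],0]]'

```text
clock: 17.43
tcp_pos: [0.4493, -0.1773, 0.0087]
ee_rot: [3.141, 0.001, 2.563]
contact_force: [-1.0, 0.8, 5.3]
width: 0.0221
```

>>> arm_command --plan '[[[0,0,-1.5],[0,0,0],0],[[0,0,-2.5],[0,0,0],0],[[0,0,-3],[0,0,0],0],[[0,0,-2],[0,0,0],0],[[0,0,0],[0,0,0],0]]'

```text
clock: 17.85
tcp_pos: [0.4509, -0.1781, 0.1019]
ee_rot: [3.141, 0.005, 2.563]
contact_force: [1.8, -0.7, -0.3]
width: 0.0214
```

```bash
python3 go.py .644 -.042 .09 3.18 8
```

```text
clock 17.85 tcp [ 0.4509 -0.1781  0.1019] yaw 2.563 rp [3.1408 0.0053] w 0.0214 f [ 1.8 -0.7 -0.3]
q1..6 [-0.42  0.22  2.21 -0.    0.7  -1.42] dyaw 0.617
dist/row cm 2.96 turn/row -0.0772
[-1.09, 2.74, 0.15]
[-1.3, 2.65, 0.15]
[-1.5, 2.54, 0.15]
[-1.69, 2.42, 0.15]
[-1.87, 2.28, 0.15]
[-2.04, 2.13, 0.15]
[-2.2, 1.97, 0.15]
[-2.35, 1.79, 0.15]
```

>>> arm_command --plan '[[[-1.09,2.74,0.15],[0,0,-0.0772],0],[[-1.3,2.65,0.15],[0,0,-0.0772],0],[[-1.5,2.54,0.15],[0,0,-0.0772],0],[[-1.69,2.42,0.15],[0,0,-0.0772],0],[[-1.87,2.28,0.15],[0,0,-0.0772],0],[[-2.04,2.13,0.15],[0,0,-0.0772],0],[[-2.2,1.97,0.15],[0,0,-0.0772],0],[[-2.35,1.79,0.15],[0,0,-0.0772],0],[[0,0,1.5],[0,0,0],0],[[0,0,1.5],[0,0,0],0]]'

```text
clock: 18.68
tcp_pos: [0.6429, -0.0405, 0.0552]
ee_rot: [-3.141, 0.001, -3.102]
contact_force: [-1.0, -0.0, -1.3]
width: 0.0219
```

>>> arm_command --plan '[[[0,0,1.0],[0,0,0],0],[[0,0,0],[0,0,0],0],[[0,0,0],[0,0,0],0]]'

```text
clock: 18.93
tcp_pos: [0.6406, -0.0418, 0.0452]
ee_rot: [3.141, -0.002, -3.104]
contact_force: [0.2, -0.7, -1.0]
width: 0.0215
```

```bash
python3 go.py .644 -.042 .0130 3.18 1;python3 - <<'E'
from h import *
i=manip.grab_frame('side')
crop(i,290,140,410,260,5,'pics/s12.png')
E
```

```text
clock 18.93 tcp [ 0.6406 -0.0418  0.0452] yaw -3.104 rp [ 3.1413e+00 -2.4000e-03] w 0.0215 f [ 0.2 -0.7 -1. ]
q1..6 [-0.1   0.52  1.9  -0.    0.72 -1.71] dyaw 0.001
dist/row cm 3.24 turn/row -0.0009
[-0.34, -0.03, 3.22]
```

View pics/s12.png

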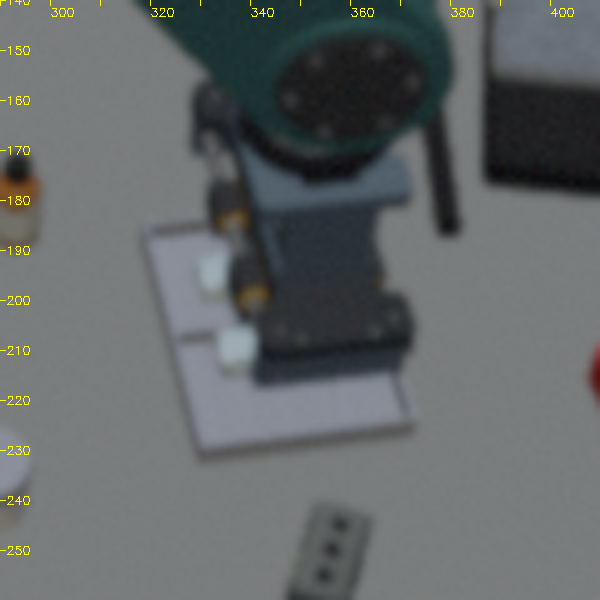

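>>> arm_command --plan '[[[-0.2,0,1.0],[0,0,0],0],[[0,0,1.0],[0,0,0],0],[[0,0,0.6],[0,0,0],0],[[0,0,0.3],[0,0,0],0],[[0,0,0.2],[0,0,0],0],[[0,0,0],[0,0,0],0],[[0,0,0],[0,0,0],0]]'

```text
clock: 19.57
tcp_pos: [0.6441, -0.0412, 0.0154]
ee_rot: [-3.142, 0.0, -3.103]
contact_force: [0.2, 1.7, -0.4]
width: 0.0216
```

>>> arm_command --plan '[[[0,0,0.2],[0,0,0],0],[[0,0,0.1],[0,0,0],0],[[0,0,0],[0,0,0],0],[[0,0,0],[0,0,0],36],[[0,0,0],[0,0,0],36],[[0,0,0],[0,0,0],36],[[0,0,-1],[0,0,0],36],[[0,0,-2.5],[0,0,0],36],[[0,0,-3],[0,0,0],60],[[0,0,-3],[0,0,0],70]]'

```text
clock: 20.4
tcp_pos: [0.6436, -0.0412, 0.1088]
ee_rot: [3.141, -0.001, -3.103]
contact_force: [0.5, 0.2, -0.4]
width: 0.043
```

```bash
python3 go.py .6418 -.1794 .13 1.134 10; python3 go.py .6418 -.1794 .13 2.705 10
```

```text
clock 20.40 tcp [ 0.6436 -0.0412  0.1088] yaw -3.103 rp [ 3.1415e+00 -8.0000e-04] w 0.0430 f [ 0.5  0.2 -0.4]
q1..6 [-0.1   0.43  1.89 -0.    0.82 -1.71] dyaw -2.046
dist/row cm 1.40 turn/row 0.2046
[0.07, -1.38, -0.21]
[-0.21, -1.37, -0.21]
[-0.48, -1.3, -0.21]
[-0.74, -1.17, -0.21]
[-0.96, -1.0, -0.21]
[-1.14, -0.78, -0.21]
[-1.28, -0.53, -0.21]
[-1.36, -0.26, -0.21]
[-1.38, 0.02, -0.21]
[-1.35, 0.3, -0.21]
clock 20.40 tcp [ 0.6436 -0.0412  0.1088] yaw -3.103 rp [ 3.1415e+00 -8.0000e-04] w 0.0430 f [ 0.5  0.2 -0.4]
q1..6 [-0.1   0.43  1.89 -0.    0.82 -1.71] dyaw -0.475
dist/row cm 1.40 turn/row 0.0475
[0.07, -1.38, -0.21]
[0.01, -1.38, -0.21]
[-0.06, -1.38, -0.21]
[-0.13, -1.38, -0.21]
[-0.19, -1.37, -0.21]
[-0.26, -1.36, -0.21]
[-0.32, -1.35, -0.21]
[-0.38, -1.33, -0.21]
[-0.45, -1.31, -0.21]
[-0.51, -1.29, -0.21]
```

>>> arm_command --plan '[[[0,0,-1],[0,0,0.12],70],[[0,0,-1],[0,0,0.12],70],[[0,0,0],[0,0,0.12],70],[[0,0,0],[0,0,0.12],70],[[0,0,0],[0,0,0.12],70],[[0,0,0],[0,0,0.12],70],[[0,0,0],[0,0,0.12],70],[[0,0,0],[0,0,0.12],70],[[0,0,0],[0,0,0.12],70],[[0,0,0],[0,0,0.12],70]]'

```text
clock: 21.23
tcp_pos: [0.6441, -0.0412, 0.1282]
ee_rot: [3.141, 0.0, 1.974]
contact_force: [0.3, 0.5, -0.1]
width: 0.0638
```

```bash
python3 go.py .6418 -.1794 .13 1.134 8;python3 - <<'E'
from h import *
i=manip.grab_frame('side')
crop(i,300,150,420,270,5,'pics/s13.png')
E
```

```text
clock 21.23 tcp [ 0.6441 -0.0412  0.1282] yaw 1.974 rp [3.1411e+00 3.0000e-04] w 0.0638 f [ 0.3  0.5 -0.1]
q1..6 [-0.1   0.4   1.88 -0.    0.85 -0.5 ] dyaw -0.840
dist/row cm 1.73 turn/row 0.1050
[-1.58, -0.7, -0.02]
[-1.64, -0.54, -0.02]
[-1.69, -0.36, -0.02]
[-1.72, -0.18, -0.02]
[-1.73, -0.0, -0.02]
[-1.72, 0.18, -0.02]
[-1.69, 0.36, -0.02]
[-1.64, 0.54, -0.02]
```

View pics/s13.png

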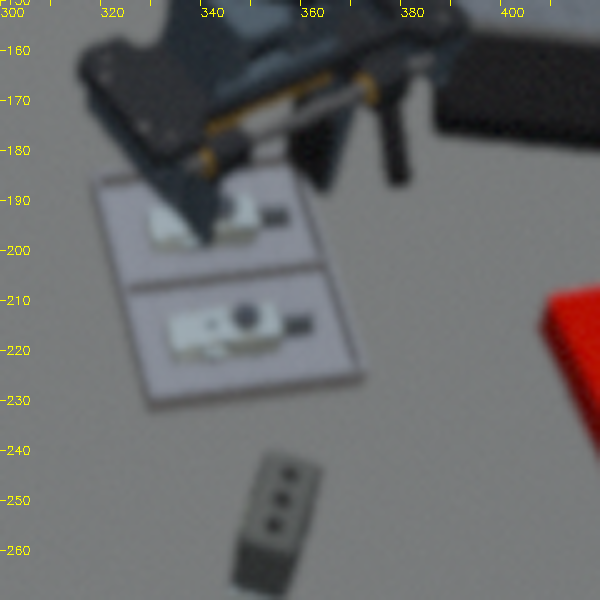

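>>> arm_command --plan '[[[-1.58,-0.7,0],[0,0,0.105],70],[[-1.64,-0.54,0],[0,0,0.105],70],[[-1.69,-0.36,0],[0,0,0.105],70],[[-1.72,-0.18,0],[0,0,0.105],70],[[-1.73,0,0],[0,0,0.105],70],[[-1.72,0.18,0],[0,0,0.105],70],[[-1.69,0.36,0],[0,0,0.105],70],[[-1.64,0.54,0],[0,0,0.105],70],[[0,0,2],[0,0,0],70],[[0,0,2],[0,0,0],70]]'

```text
clock: 22.12
tcp_pos: [0.6436, -0.1808, 0.0887]
ee_rot: [3.138, -0.0, 1.142]
contact_force: [0.0, -0.4, -0.5]
width: 0.0638
```

>>> arm_command --plan '[[[0,0,1.5],[0,0,0],70],[[0,0,0],[0,0,0],70],[[0,0,0],[0,0,0],70]]'

```text
clock: 22.37
tcp_pos: [0.6423, -0.1792, 0.0721]
ee_rot: [-3.14, 0.0, 1.142]
contact_force: [-0.4, 0.3, 0.3]
width: 0.0642
```

```bash
python3 go.py .6418 -.1794 .026 1.134 1;python3 - <<'E'
from h import *
i=manip.grab_frame('side')
crop(i,300,170,420,290,5,'pics/s14.png')
crop(manip.grab_frame('top'),280,110,380,210,5,'pics/t14.png')
E
```

```text
clock 22.37 tcp [ 0.6423 -0.1792  0.0721] yaw 1.142 rp [-3.1403e+00  2.0000e-04] w 0.0642 f [-0.4  0.3  0.3]
q1..6 [-0.31  0.51  1.85 -0.    0.78  0.12] dyaw -0.008
dist/row cm 4.61 turn/row 0.0079
[-0.04, -0.04, 4.61]
```

View pics/s14.png

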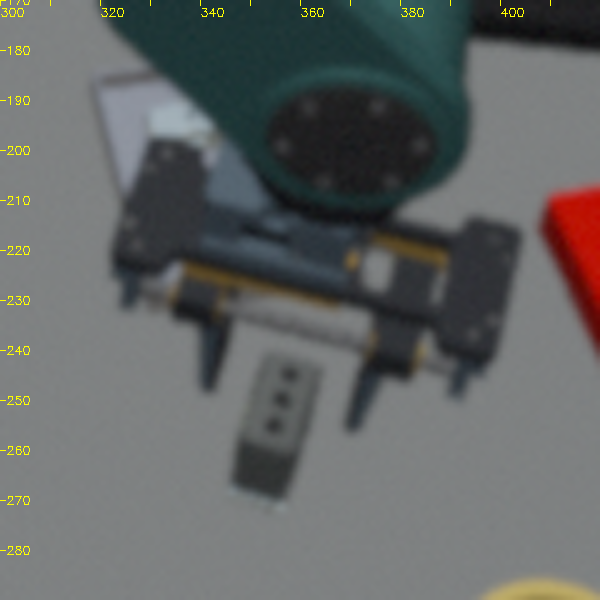

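View pics/t14.png

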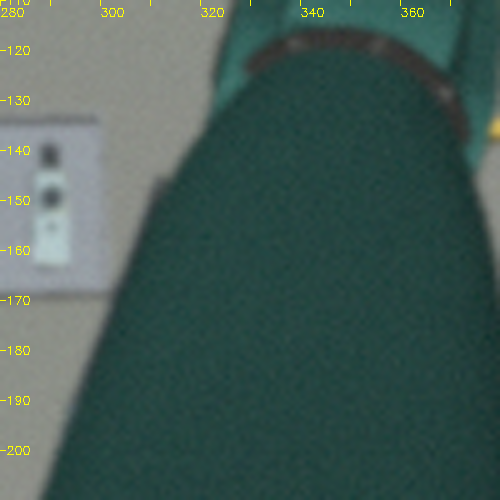

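>>> arm_command --plan '[[[0,0,1.5],[0,0,0.008],70],[[0,0,1.5],[0,0,0],70],[[0,0,1.0],[0,0,0],70],[[0,0,0.6],[0,0,0],70],[[0,0,0],[0,0,0],0],[[0,0,0],[0,0,0],0],[[0,0,0],[0,0,0],0],[[0,0,0],[0,0,0],0],[[0,0,0],[0,0,0],0],[[0,0,0],[0,0,0],0]]'

```text
clock: 23.3
tcp_pos: [0.6429, -0.1796, 0.0268]
ee_rot: [3.141, -0.0, 1.132]
contact_force: [-0.3, 0.5, 1.9]
width: 0.0297
```

>>> arm_command --plan '[[[0,0,0],[0,0,0],0],[[0,0,-1.5],[0,0,0],0],[[0,0,-2.5],[0,0,0],0],[[0,0,-3],[0,0,0],0],[[0,0,-2],[0,0,0],0],[[0,0,0],[0,0,0],0]]'

```text
clock: 23.8
tcp_pos: [0.645, -0.1802, 0.1219]
ee_rot: [3.135, -0.001, 1.132]
contact_force: [1.5, -0.9, -0.7]
width: 0.0299
```

```bash
python3 go.py .5011 -.374 .11 -.202 12;python3 - <<'E'
from h import *
i=manip.grab_frame('side')
crop(i,300,150,420,270,5,'pics/s15.png')
E
```

```text
clock 23.80 tcp [ 0.645  -0.1802  0.1219] yaw 1.132 rp [ 3.1352e+00 -8.0000e-04] w 0.0299 f [ 1.5 -0.9 -0.7]
q1..6 [-0.31  0.44  1.84 -0.    0.85  0.13] dyaw -1.334
dist/row cm 2.01 turn/row 0.1112
[-1.97, -0.4, 0.1]
[-2.0, -0.18, 0.1]
[-2.01, 0.04, 0.1]
[-1.99, 0.27, 0.1]
[-1.95, 0.49, 0.1]
[-1.89, 0.7, 0.1]
[-1.8, 0.91, 0.1]
[-1.68, 1.1, 0.1]
[-1.55, 1.28, 0.1]
[-1.4, 1.44, 0.1]
[-1.23, 1.59, 0.1]
[-1.05, 1.72, 0.1]
```

View pics/s15.png

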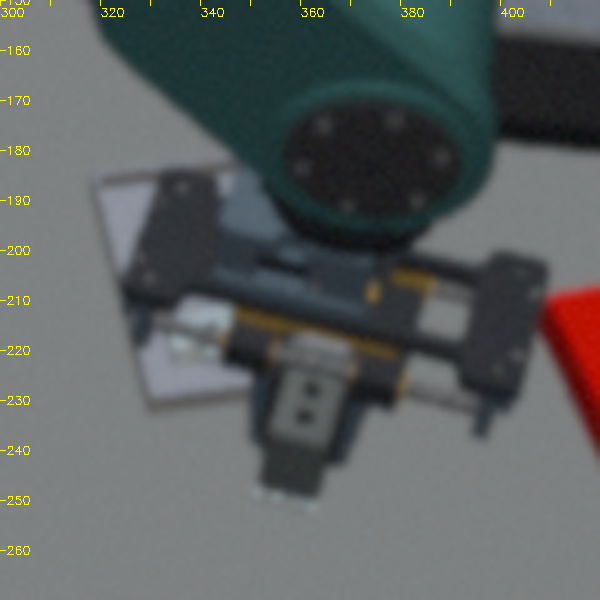

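The gauge is held upright near (360,235). Next is the carry to the cradle.

>>> arm_command --plan '[[[-1.97,-0.4,0],[0,0,0.111],0],[[-2.0,-0.18,0],[0,0,0.111],0],[[-2.01,0.04,0],[0,0,0.111],0],[[-1.99,0.27,0],[0,0,0.111],0],[[-1.95,0.49,0],[0,0,0.111],0],[[-1.89,0.7,0],[0,0,0.111],0],[[-1.8,0.91,0],[0,0,0.111],0],[[-1.68,1.1,0],[0,0,0.111],0],[[-1.55,1.28,0],[0,0,0.111],0],[[-1.4,1.44,0],[0,0,0.111],0]]'

```text
clock: 24.68
tcp_pos: [0.5216, -0.3413, 0.1155]
ee_rot: [-3.141, 0.001, 0.017]
contact_force: [1.1, 0.7, -1.4]
width: 0.0296
```

>>> arm_command --plan '[[[-1.23,1.59,0],[0,0,0.111],0],[[-1.05,1.72,0],[0,0,0.111],0],[[0,0,1.5],[0,0,0],0],[[0,0,2],[0,0,0],0],[[0,0,1],[0,0,0],0],[[0,0,0],[0,0,0],0],[[0,0,0],[0,0,0],0]]'

```text
clock: 25.27
tcp_pos: [0.4986, -0.3728, 0.0707]
ee_rot: [-3.141, 0.002, -0.199]
contact_force: [0.5, 0.3, -1.4]
width: 0.0298
```

```bash
python3 go.py .5011 -.374 .032 -.202 1;python3 - <<'E'
from h import *
i=manip.grab_frame('side')
crop(i,240,240,380,370,5,'pics/s16.png')
crop(manip.grab_frame('top'),330,150,430,250,5,'pics/t16.png')
E
```

```text
clock 25.27 tcp [ 0.4986 -0.3728  0.0707] yaw -0.199 rp [-3.1407e+00  1.7000e-03] w 0.0298 f [ 0.5  0.3 -1.4]
q1..6 [-0.68  0.46  1.94 -0.    0.75  1.09] dyaw -0.003
dist/row cm 3.88 turn/row 0.0026
[0.27, 0.07, 3.87]
```

View pics/s16.png

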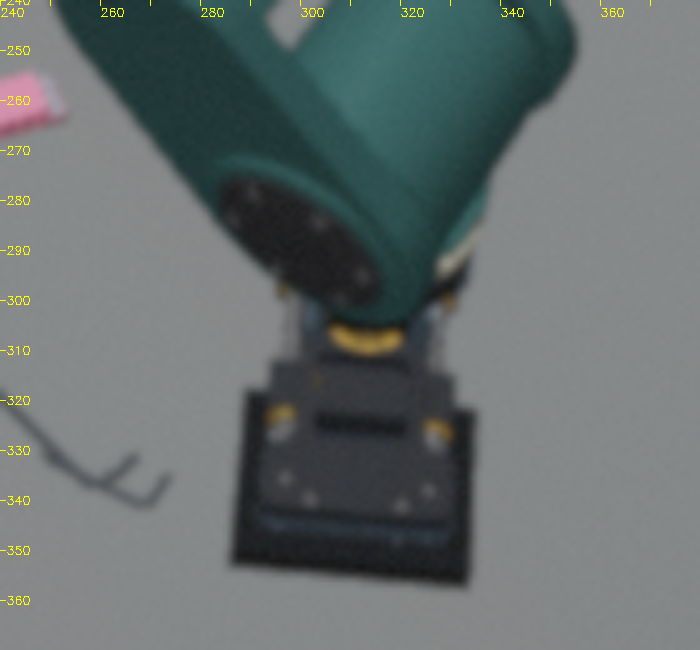

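View pics/t16.png

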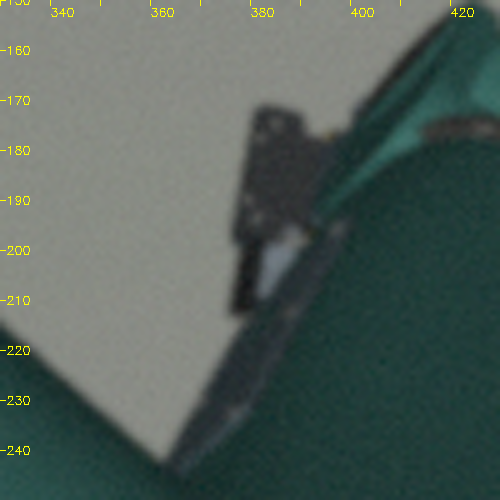

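>>> arm_command --plan '[[[0.2,0.05,1.0],[0,0,0.003],0],[[0,0,1.0],[0,0,0],0],[[0,0,0.5],[0,0,0],0],[[0,0,0.3],[0,0,0],0],[[0,0,0],[0,0,0],0],[[0,0,0],[0,0,0],0]]'

```text
clock: 25.87
tcp_pos: [0.5008, -0.3742, 0.0431]
ee_rot: [-3.141, 0.0, -0.203]
contact_force: [-1.4, -0.8, -2.0]
width: 0.03
```

>>> arm_command --plan '[[[0,0,0.3],[0,0,0],0],[[0,0,0.3],[0,0,0],0],[[0,0,0.2],[0,0,0],0],[[0,0,0],[0,0,0],0],[[0,0,0],[0,0,0],0]]'

```text
clock: 26.28
tcp_pos: [0.5008, -0.3742, 0.0352]
ee_rot: [-3.141, 0.0, -0.203]
contact_force: [0.5, 0.4, -0.7]
width: 0.0297
```

>>> arm_command --plan '[[[0,0,0.2],[0,0,0],0],[[0,0,0.15],[0,0,0],0],[[0,0,0],[0,0,0],0],[[0,0,0],[0,0,0],0]]'

```text
clock: 26.62
tcp_pos: [0.5009, -0.3743, 0.0318]
ee_rot: [3.142, -0.0, -0.203]
contact_force: [0.5, -0.3, -1.0]
width: 0.0301
```

>>> arm_command --plan '[[[0,0,0.1],[0,0,0],0],[[0,0,0],[0,0,0],0],[[0,0,0],[0,0,0],50],[[0,0,0],[0,0,0],60],[[0,0,0],[0,0,0],60],[[0,0,-1.5],[0,0,0],60],[[0,0,-3],[0,0,0],60],[[0,0,-4],[0,0,0],60],[[0,0,-4],[0,0,0],60],[[0,0,-4],[0,0,0],60]]'

```text
clock: 27.45
tcp_pos: [0.5005, -0.374, 0.1986]
ee_rot: [3.142, -0.0, -0.203]
contact_force: [-0.2, -1.7, -0.4]
width: 0.0545
```

```bash
python3 go.py .30 -.62 .2 -.202 9
```

```text
clock 27.45 tcp [ 0.5005 -0.374   0.1986] yaw -0.203 rp [ 3.1415e+00 -1.0000e-04] w 0.0545 f [-0.2 -1.7 -0.4]
q1..6 [-0.68  0.28  1.9  -0.    0.96  1.09] dyaw 0.001
dist/row cm 3.53 turn/row -0.0001
[-1.63, 3.13, -0.02]
```

>>> arm_command --plan '[[[-1.63,3.13,0],[0,0,0],60],[[-1.63,3.13,0],[0,0,0],60],[[-1.63,3.13,0],[0,0,0],60],[[-1.63,3.13,0],[0,0,0],60],[[-1.63,3.13,0],[0,0,0],60],[[-1.63,3.13,0],[0,0,0],60],[[-1.63,3.13,0],[0,0,0],60],[[-1.63,3.13,0],[0,0,0],60],[[-1.63,3.13,0],[0,0,0],60],[[0,0,0],[0,0,0],60]]'

```text
clock: 28.28
tcp_pos: [0.297, -0.6246, 0.1972]
ee_rot: [3.14, -0.001, -0.206]
contact_force: [-0.1, -0.6, -0.6]
width: 0.0545
```

Run:
```python
from h import *
cv2.imwrite('pics/side9.png',manip.grab_frame('side'))
cv2.imwrite('pics/top9.png',manip.grab_frame('top'))
```

```text
(no output)
```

View pics/side9.png

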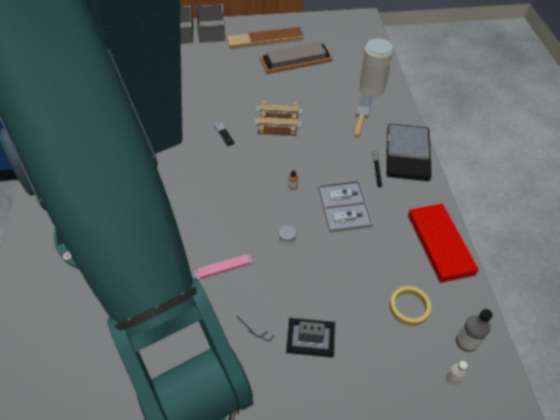

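View pics/top9.png

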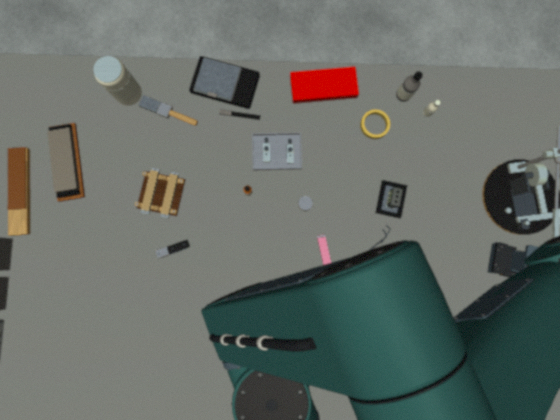

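Everything is in view. I'll zoom in and check the placements.

Run:
```python
from h import *
t=cv2.imread('pics/top9.png');s=cv2.imread('pics/side9.png')
def cr(i,x0,y0,x1,y1,o): cv2.imwrite('pics/z%s.png'%o,i) if 0 else crop(i,x0,y0,x1,y1,6,'pics/z%s.png'%o)
cr(t,130,160,230,220,'a');cr(t,370,170,430,230,'b');cr(s,250,90,320,140,'c');cr(s,280,310,345,365,'d')
a=[cv2.imread(f'pics/z{k}.png') for k in 'abcd']
H=np.zeros((760,1040,3),np.uint8)
y=0
for (yy,xx),m in zip([(0,0),(0,640),(380,0),(380,440)],a): H[yy:yy+m.shape[0],xx:xx+m.shape[1]]=m[:760-yy,:1040-xx]
cv2.imwrite('pics/mont.png',cv2.resize(H,(790,577),interpolation=cv2.INTER_AREA))
```

```text
(no output)
```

View pics/mont.png

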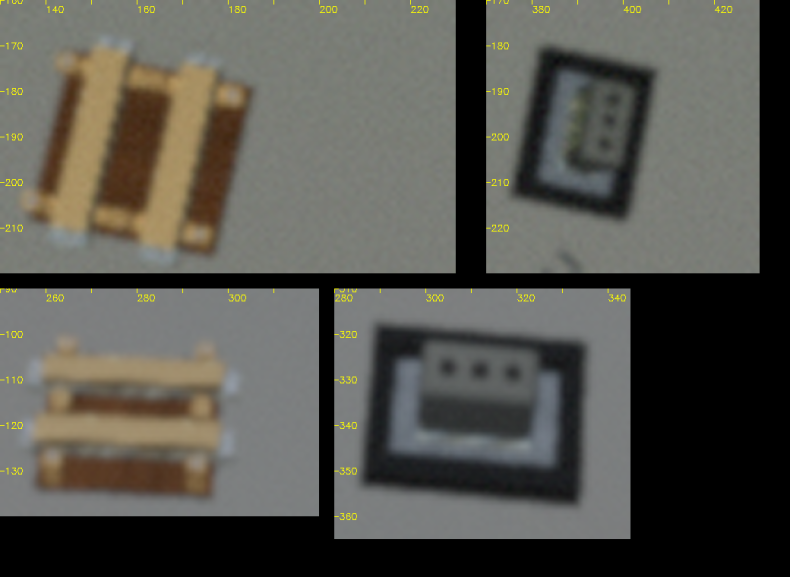

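Run:
```python
import fit as F, numpy as np
k=790/1040*6
F.O.update(a=('t',130.88,160.22),b=('t',370.88-640/6,170.22),c=('s',250,90-380/6),d=('s',280-440/6,310-380/6))
F.O['a']=('t',130,160);F.O['b']=('t',370-640/6,170)
# empirical camera offsets found earlier: remove by shifting origins
for n,(c,a,b) in list(F.O.items()):
    o=(-.88,-.22) if c=='t' else (-.15,.70); F.O[n]=(c,a-o[0],b-o[1])
st=[(.065,.0125),(.065,-.0125),(-.065,-.0125),(-.065,.0125)]
f=lambda n,o,x:F.fit(n,o,x,k)
A=f('A',[('a',*p,*c,.031) for p,c in zip([(96,47),(130,54),(86,231),(52,224)],st)]+[('c',225,361,*st[0],.031),('c',45,355,*st[3],.031)],(.5,.4,-.17))
B=f('B',[('a',*p,*c,.031) for p,c in zip([(181,69),(215,75),(178,247),(138,240)],st)]+[('c',222,419,*st[0],.031),('c',35,414,*st[3],.031)],(.5,.34,-.17))
d=.017
G=f('G',[('b',613,99,d,0,.063),('b',608,120,0,0,.063),('b',603,144,-d,0,.063),('d',448,368,-d,0,.063),('d',480,370,0,0,.063),('d',513,373,d,0,.063)],(.5,-.37,-.2))
def rel(p,q):
    c,s=np.cos(q[2]),np.sin(q[2]);e=p[:2]-q[:2];print(np.round([c*e[0]+s*e[1],-s*e[0]+c*e[1],p[2]-q[2]],4))
r=np.array([.5031,.3702,-.1765]);rel(A,r);rel(B,r);rel(G,np.array([.5011,-.374,-.202]))
```

```text
A [ 0.5086  0.3978 -0.175 ]
    [[-0.2, -0.4], [0.0, -0.4], [0.1, 0.6], [-0.3, 0.6], [0.4, 0.5], [-0.1, 0.0]]
B [ 0.4974  0.3373 -0.1632]
    [[-0.2, -1.3], [0.1, -1.2], [-0.7, 1.0], [0.2, 1.1], [0.0, 0.6], [-0.0, 0.1]]
G [ 0.5014 -0.3751 -0.2026]
    [[-0.4, -0.3], [-0.3, 0.4], [-0.2, 0.4], [-0.4, 0.0], [0.2, 0.3], [0.6, 0.3]]
[0.0006 0.0281 0.0015]
[ 0.0002 -0.0334  0.0133]
[ 0.0005 -0.001  -0.0006]
```

```bash
python3 -c "
from station import manip
print(manip.hand_in())"
```

```text
the job is handed in; nothing more can be done
None
```

The job is done and handed in at about 28.4 s on the robot's clock, with no verdict reported. All five pieces are put away.

I measured the stones and the gauge by fitting them in the last pictures from both cameras:

| Piece | Place | Lengthwise | Sideways | Angle to its place |
|---|---|---|---|---|
| stone_a | +y rack lane | 0.6 mm off centre | 2.9 mm off lane centre | 0.002 rad |
| stone_b | −y rack lane | 0.2 mm off centre | 2.4 mm off lane centre | 0.013 rad |
| gauge | cradle pocket | 0.5 mm off centre | 1.0 mm off centre | 0.001 rad |

- **Clamps:** I checked these by eye in both views. One lies screw up in each tray bay. By the release position each is about 5 mm or less from its bay centre.
- **Left alone:** the oil bottle and paste jar stand where they were at the start. The pink and purple look-alikes were not handled.
- **Forces:** readings after each move stayed below 9 N. The arm is clear of everything.

**Checks that disagreed:**
- The two cameras differed by about 1 px on most objects, roughly 3 mm across the robot's view. I allowed for this in the fits.
- The tray outline fitted worst, with up to 1.7 px left over. The bay clearance was wide enough for that.
- The arm hid the gauge as it went into the pocket, so I confirmed that placement only afterwards.

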